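# Hook a cast hub out from under the cooling rack

## Robot

A 7-joint arm with a two-finger parallel gripper is mounted at the origin on the work surface. World frame = base frame: x ahead of the robot, y to its left, z up, the work surface at z = 0. Lengths are in m, angles in rad, forces in N, time in s.
With the tool pointing down it reaches from about 0.4 to 0.85 m from the base axis. Payload 4.5 kg.
Tool frame: the origin (TCP) lies on the mounting face of the last link; the fingertips stand 166 mm ahead of it and the grasp point (between the pads) lies 147 mm ahead of it; y points along the fingers, z is the direction in which the jaws open and shut, and the axes are right-handed (so a half turn about y gives the same grasp; the last joint's range is limited). The gripper opens to 88 mm and grips with 3 to 60 N. Pads are 18 mm wide; open, the fingers measure 123 mm over their backs; the gripper's body (75 mm by 187 mm) begins 45 mm behind the grasp point.
Start: joints at [-1.256, 0.689, -0.195, 1.565, 0.157, 0.902, -0.215], TCP at [0.173, 0.601, 0.405] pointing down, gripper open.
Joint ranges: [-3.01, 3.01], [-0.46, 2.08], [-1.47, 1.51], [0.13, 2.56], [-1, 4.14], [0.04, 2.09], [-2.66, 2.66]. Speed limits (rad/s): [2.57, 2.57, 3.14, 3.14, 3.14, 3.14, 3.14].

## Interface

Orientations are given as a unit quaternion [x, y, z, w].
In Python, from plant import r gives the robot as it stands.
- The arm moves only by the tool arm_command, never from a script. Its argument "deltas" is a list of rows, each an object of numbers: "dx", "dy", "dz": the shift along the tool's x, y, z each as a share of 1000 mm, from -1 to 1; "wx", "wy", "wz": the turn, a rotation vector about the tool's x, y, z each as a share of 45 degrees, from -1 to 1. In form: [{"dx": .., "dy": .., "dz": .., "wx": .., "wy": .., "wz": ..}, ...]. A call has exactly 5 rows; each row is the pose to reach, as a shift and turn from the pose commanded when the call began, along the tool's axes at that moment; what a row does not reach only later rows make up. A row lasts 1/10 s, in which the tool goes at most 50 mm and 8.59 degrees, less where a joint would pass 70% of its speed; a pose out of reach is approached as far as the arm can. A call with a number of a shift or a turn outside -1 to 1 is refused whole. A call with a gripper value outside its range is refused whole. "claw" is the opening, from -1 (shut) to 1 (fully open), set as the call begins (left out, the last holds). The fingers move at their own pace and stop on an object; "grip_force" is the grip in N (left out, the last holds). Time passes only in rows, so rows that repeat a pose let the fingers close, or fill a call up. It gives the time, the measured TCP pose, the force and the opening at its end, in the units of the state.
- r.get_state(): the state, without advancing time (a new reading comes with each control period).
- r.snapshot(name): name is "scene" or "top" or "wrist"; returns the picture (420x560x3 uint8, red, green, blue); there is no depth.
- r.get_calibration(name): a dict with "vertical_fov" (degrees; the focal length in pixels is half the picture's height over the tangent of half this angle, whatever the lens; pixels are square), "cx", "cy" (the principal point, pixels), "R" (3x3) and "t" (3): a world point X has camera coordinates R X + t. Camera axes: x right, y down, z forward; pixel columns grow to the right and rows downward; lengths in m; the calibration is good to about 2 mm. A picture is of the moment at which its call begins: read the wrist's pose just before it. get_calibration takes no time and is no camera call; for the wrist camera it gives the pose at the moment of the call.
- r.finish_job(): hands the job in, once; it reports no verdict.
The state is a dict: "clock": time; "q": joint angles; "qd": joint speeds; "joint_torque": joint torques, N m; "tool_pos": TCP position; "eef_rot": TCP orientation; "contact_force": force on the tool from outside, world axes, zero at the start; "moment": the same for the moment, N m; "opening": opening from 0.0 (shut) to 1.0 (fully open).
Only numpy, scipy, OpenCV 4.12 (cv2) and the standard library are available. Lean on these libraries where they do the work, as an engineer would, in place of code of your own. Each camera call takes 0.05 s, during which the arm holds its last target.

## Task

A cast hub has slid under the yellow cooling rack. Take the orange-handled hook from its black mat and drag the hub out from under the rack with it, keeping the gripper off the hub until it is right out in the open. Put the hook back in the middle of the mat, standing as you found it, and set the hub flange down in the blue tray, never dropping it or tipping it over; leave the other things on the bench where they are.

Things in the scene. Friction and masses are not known exactly. Their poses are not given: they have to be found in the camera images.
- hub_center (a point): Cast aluminium hub, standing flange down under the rack at the start: a round flange 76 mm across and 10 mm thick with a round boss 40 mm across rising 24 mm above it, 34 mm tall in all, about 0.25 kg. This point is on its axis, 17 mm above its underside; z is up along the axis.
- hook_grip (a point): Grip point of the hook, a rigid rake-like tool 240 mm long, 46 mm tall, 0.22 kg, that stands by itself on handle and blade. x runs from handle to blade, z is up. The point is in the orange handle (85 mm long, 26 mm wide, 46 mm tall; it runs from 35 mm behind this point to 50 mm ahead of it), 26 mm above the tool's underside.
- hook_mid (a point): Middle of the hook's length, on its underside, 85 mm ahead of the grip point; same axes. A flat steel shank 20 mm wide runs forward from the handle, its lower face 40 mm above the underside, so that it passes over the hub.
- hook_blade (a point): Lower edge of the hook's steel blade, mid-width, on its face towards the handle; 199 mm ahead of the grip point, level with the underside; same axes. The blade, 44 mm wide, 6 mm thick, stands upright under the shank's end; a lip at each edge reaches 10 mm back from this face, 34 mm clear between the lips.
- rack: Yellow cooling rack, fixed: a grille of 8 mm bars, undersides 110 mm and tops 118 mm above the bench, on four 12 mm legs, open on all sides. Origin on the bench under the middle of its front edge; x runs inwards under the rack (220 mm deep), y along the edge (legs at +130 and -130 mm). The hub starts 60 to 85 mm in from this edge. Castings on top at the back reach 160 mm high.
- mat: Black rubber mat, 270 mm along its x, 110 mm along its y, 3 mm thick, fixed. Origin under its centre, on the bench. The hook starts standing on it, roughly along x, blade towards +x.
- tray: Blue open tray, fixed, 190 mm along its x, 140 mm along its y, walls 24 mm high and 4 mm thick, floor about 4 mm thick. Origin under its centre, on the bench.
- oil: Bystander, leave it alone: green oil bottle, 56 mm across and 150 mm tall, with a red cap.
- vblock: Bystander, leave it alone: dark steel vee block, 70 x 60 x 50 mm.
- wrench: Bystander, leave it alone: steel wrench lying flat.
- driver: Bystander, leave it alone: red-handled screwdriver lying flat.
- cover: Bystander, leave it alone: rectangular cast cover, 80 x 60 x 34 mm.
- cup: Bystander, leave it alone: grey plastic cup, 70 mm across, 90 mm tall.
There are look-alikes about, which are no part of the job. There is more than one size of the part that bears hook_grip; the job needs the larger.

How it is judged:
On the way, in this order (a step that is already met when the one before it is completed fails the run):
1. the hook bears on the hub while the hub is still under the rack (contact force between hook and hub above 0.2 N and x of hub_center in the frame of rack above 0.03 m), for 0.05 s.
2. the hub is wholly out from under the rack's front edge, upright (x of hub_center in the frame of rack below -0.04 m and angle between hub_center's own z axis and vertical below 0.1 rad), for 0.1 s.
At the end, for the whole second after the job is handed in: The hub stands flange down on the tray's floor (tilt under 0.1 rad), inside the walls, at rest; the hook stands upright on the mat (tilt under 0.1 rad), the middle of the tool within 50 mm of the mat's centre, at rest (x of hub_center in the frame of tray between -0.06 and 0.06 m and y of hub_center in the frame of tray between -0.036 and 0.036 m and z of hub_center in the frame of tray below 0.026 m and angle between each of hub_center, hook_grip's own z axis and vertical below 0.1 rad and linear speed of each of hub, hook below 0.02 m/s and horizontal distance between hook_mid and mat below 0.05 m and z of hook_grip in the frame of mat below 0.035 m); the robot touches nothing.
It fails at once if the gripper or arm touches the hub before it is wholly out from under the rack (contact force between any of the fingers, the arm and hub above 0.3 N and x of hub_center in the frame of rack above -0.035 m and z of hub_center in the frame of rack below 0.08 m).
It fails at once if the hub is tipped over (angle between hub_center's own z axis and vertical above 0.6 rad).
It fails at once if the hub is dropped or flung (moves faster than 0.7 m/s with neither gripper nor hook on it) (linear speed of hub above 0.7 m/s and contact force between each of the fingers, hook and hub below 0.1 N).
It fails at once if a bystander is moved by more than 30 mm or tipped over (distance of any of oil, vblock, wrench, driver, cover, cup from where it was at the start of the episode above 0.03 m or angle between any of oil, cup's own z axis and vertical above 0.5 rad).
It also fails if it takes over 72 s, if anything falls off the work surface, if the arm or the gripper's body presses on something with over 40 N, if the wrist force passes 120 N, or if a joint passes its speed limit or range.

## Working session

There is one attempt and no reset: what is moved stays moved. The work goes in short steps, Python scripts to look and compute and a tool call to move; the robot and the scene stay as the last step left them, time stands still between calls to the robot, and variables do not carry over. Pictures are saved under pics/ and viewed, and the job is handed in when it is done.

Besides the shell and the picture viewer there is one more tool, called by a JSON object that holds its "fn" and its "kwargs", one argument or row to a line. arm_command: Moves the arm, as the interface text tells. Shift numbers are shares of 1000 mm and turn numbers shares of 45 degrees, none past 1 either way. Its arguments: {"type":"object","properties":{"deltas":{"type":"array","items":{"type":"object","properties":{"dx":{"type":"number","minimum":-1,"maximum":1},"dy":{"type":"number","minimum":-1,"maximum":1},"dz":{"type":"number","minimum":-1,"maximum":1},"wx":{"type":"number","minimum":-1,"maximum":1},"wy":{"type":"number","minimum":-1,"maximum":1},"wz":{"type":"number","minimum":-1,"maximum":1}}}},"claw":{"type":"number"},"grip_force":{"type":"number"}},"required":["deltas"]}

```bash
ls; mkdir -p pics; python3 - <<'E'
from plant import r
import cv2,json
for n in ("scene","top","wrist"):
    c=r.get_calibration(n); print(n,c)
    cv2.imwrite(f"pics/{n}0.png",r.snapshot(n)[:,:,::-1])
print(r.get_state())
E
```

```text
pics
scene {'vertical_fov': 46.622820628165336, 'cx': 285.15846486260233, 'cy': 208.30416538851648, 'R': array([[ 8.63053673e-01,  5.05111645e-01,  7.64337796e-04],
       [ 4.25476244e-01, -7.26168286e-01, -5.40045911e-01],
       [-2.72228440e-01,  4.66413814e-01, -8.41635212e-01]]), 't': array([-0.43069715, -0.18386692,  1.36119331])}
top {'vertical_fov': 44.75385809109295, 'cx': 279.319624048917, 'cy': 219.61914435281702, 'R': array([[ 6.66257032e-03, -9.99977151e-01,  1.14377015e-03],
       [-9.99350535e-01, -6.69889338e-03, -3.54066820e-02],
       [ 3.54135350e-02, -9.07127798e-04, -9.99372332e-01]]), 't': array([-0.03043549,  0.49443125,  1.29754578])}
wrist {'vertical_fov': 60.95126182925537, 'cx': 280.20387473677846, 'cy': 210.8113766016505, 'R': array([[ 0.27703205,  0.9608589 , -0.00184649],
       [ 0.90993249, -0.26173079,  0.32174501],
       [ 0.30866828, -0.09081386, -0.94682455]]), 't': array([-0.62352253, -0.04308809,  0.3909909 ])}
{'clock': 0.15, 'q': array([-1.25617843,  0.68977289, -0.19451757,  1.56605714,  0.15730783,
        0.90252881, -0.21511722]), 'qd': array([ 0.00109053, -0.00265312, -0.00145889, -0.00288053, -0.00090419,
       -0.00073953, -0.00042103]), 'joint_torque': array([-1.02964848e-03, -5.27865136e+01, -1.26850929e+00, -1.53587508e+01,
       -5.25264186e-02,  3.84436556e-03,  1.05333211e-04]), 'tool_pos': array([0.17317108, 0.60028226, 0.40411817]), 'eef_rot': array([ 0.70063586, -0.09897092,  0.0989178 , -0.69966378]), 'contact_force': array([ 0.25010616, -1.42152857, -0.65498593]), 'moment': array([-0.01946955, -0.01271815, -0.00063924]), 'opening': 1.0011515900303727}
```

View pics/scene0.png

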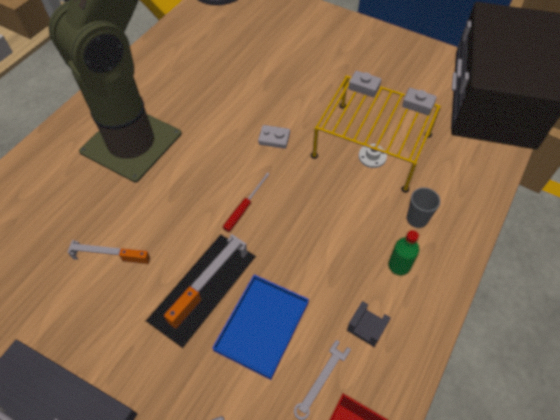

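View pics/top0.png

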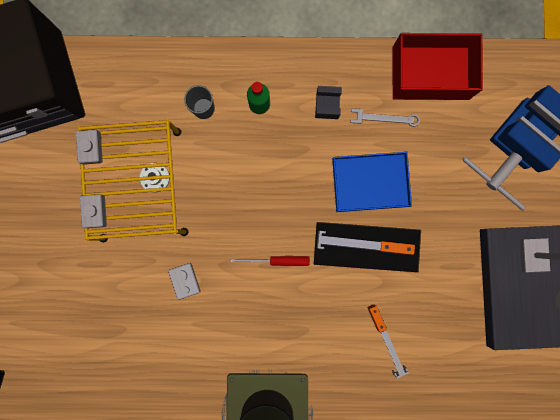

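View pics/wrist0.png

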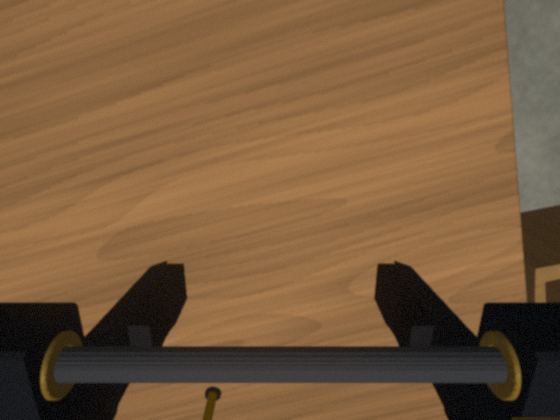

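```bash
cat > h.py <<'E'
import numpy as np,cv2
from plant import r
def ray(c,u,v):
    f=210/np.tan(np.radians(c["vertical_fov"])/2)
    R=np.array(c["R"]);t=np.array(c["t"])
    d=R.T@np.array([(u-c["cx"])/f,(v-c["cy"])/f,1.]);return -R.T@t,d
def onz(c,u,v,z):
    o,d=ray(c,u,v);return (o+d*(z-o[2])/d[2]).round(4)
def proj(c,X):
    f=210/np.tan(np.radians(c["vertical_fov"])/2)
    p=np.array(c["R"])@np.array(X)+c["t"];return p[:2]/p[2]*f+[c["cx"],c["cy"]]
def blobs(img,lo,hi,amin=20,roi=None):
    hsv=cv2.cvtColor(img,cv2.COLOR_RGB2HSV);m=cv2.inRange(hsv,lo,hi)
    if roi: k=np.zeros_like(m);x0,y0,x1,y1=roi;k[y0:y1,x0:x1]=1;m=m*k
    n,l,s,ce=cv2.connectedComponentsWithStats(m)
    out=[]
    for i in range(1,n):
        if s[i,4]>=amin:
            cs=cv2.findContours((l==i).astype(np.uint8),0,1)[0][0]
            out.append((s[i,4],ce[i],cv2.boxPoints(cv2.minAreaRect(cs)),s[i,:4]))
    return sorted(out,key=lambda b:-b[0]),m
E
python3 - <<'E'
import cv2,numpy as np
for n,(x0,y0,x1,y1) in {"rack":(60,100,220,260),"hook":(300,210,430,285)}.items():
    a=cv2.imread("pics/top0.png")[y0:y1,x0:x1];cv2.imwrite(f"pics/top0_{n}.png",cv2.resize(a,None,fx=5 if n=='hook' else 3.7,fy=5 if n=='hook' else 3.7,interpolation=cv2.INTER_CUBIC))
a=cv2.imread("pics/scene0.png")
cv2.imwrite("pics/sc_rack.png",cv2.resize(a[60:210,290:460],None,fx=4,fy=4,interpolation=cv2.INTER_CUBIC))
cv2.imwrite("pics/sc_hook.png",cv2.resize(a[220:360,130:330],None,fx=4,fy=4,interpolation=cv2.INTER_CUBIC))
from h import *
c=r.get_calibration("top");img=cv2.imread("pics/top0.png")[:,:,::-1].copy()
print("orange");
for b in blobs(img,(5,180,120),(16,255,255),60)[0]: print(b[0],b[1],onz(c,*b[1],.049),[list(onz(c,*p,.049)[:2]) for p in b[2]])
print("blue")
for b in blobs(img,(105,150,60),(125,255,255),500)[0]: print(b[0],b[1],onz(c,*b[1],.0),[list(onz(c,*p,.024)[:2]) for p in b[2]])
print("mat")
for b in blobs(img,(0,0,0),(180,255,30),500,(305,215,430,280))[0]: print(b[0],b[1],onz(c,*b[1],.003),[list(onz(c,*p,.003)[:2]) for p in b[2]])
print("yellow")
for b in blobs(img,(20,150,80),(32,255,255),50,(60,100,220,260))[0]: print(b[0],b[1],onz(c,*b[1],.118),[list(onz(c,*p,.118)[:2]) for p in b[2]],b[3])
E
```

```text
orange
301 [397.34219269 247.47840532] [ 0.4261 -0.32    0.049 ] [[np.float64(0.4181), np.float64(-0.2775)], [np.float64(0.4422), np.float64(-0.2801)], [np.float64(0.4339), np.float64(-0.3631)], [np.float64(0.4098), np.float64(-0.3604)]]
191 [377.81675393 318.55497382] [ 0.2507 -0.2716  0.049 ] [[np.float64(0.2754), np.float64(-0.2498)], [np.float64(0.2834), np.float64(-0.2676)], [np.float64(0.2258), np.float64(-0.2934)], [np.float64(0.2178), np.float64(-0.2756)]]
blue
4045 [371.13201483 181.62224969] [ 0.5948 -0.2639  0.    ] [[np.float64(0.6546), np.float64(-0.1602)], [np.float64(0.6699), np.float64(-0.351)], [np.float64(0.5309), np.float64(-0.3608)], [np.float64(0.5158), np.float64(-0.1707)]]
1022 [533.94324853 144.25733855] [ 0.6949 -0.6861  0.    ] [[np.float64(0.7176), np.float64(-0.6051)], [np.float64(0.7541), np.float64(-0.6356)], [np.float64(0.6635), np.float64(-0.7436)], [np.float64(0.6271), np.float64(-0.7131)]]
mat
3265 [367.3797856  247.79969372] [ 0.4239 -0.2537  0.003 ] [[np.float64(0.3821), np.float64(-0.1155)], [np.float64(0.4884), np.float64(-0.123)], [np.float64(0.4703), np.float64(-0.3894)], [np.float64(0.3641), np.float64(-0.3812)]]
yellow
2989 [133.13549682 180.16794915] [0.5813 0.3175 0.118 ] [[np.float64(0.7092), np.float64(0.4528)], [np.float64(0.7251), np.float64(0.2332)], [np.float64(0.4551), np.float64(0.2119)], [np.float64(0.4395), np.float64(0.4298)]] [ 78 120 100 121]
```

View pics/top0_rack.png

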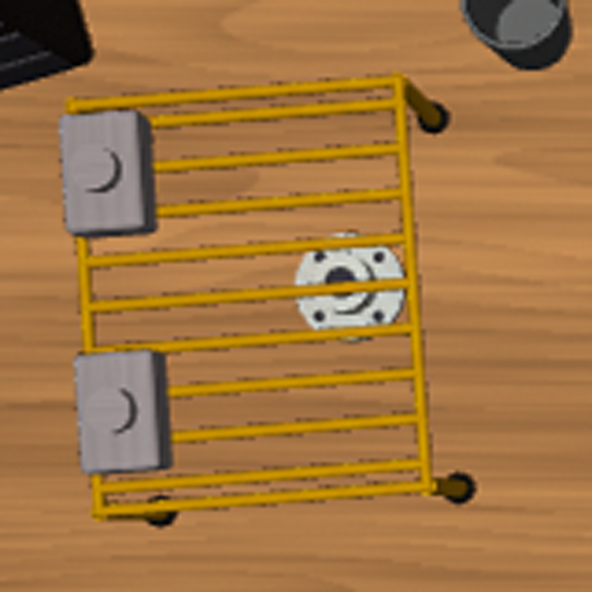

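View pics/top0_hook.png

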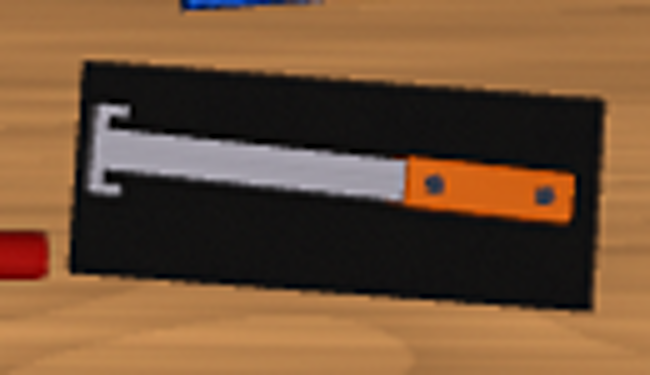

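View pics/sc_rack.png

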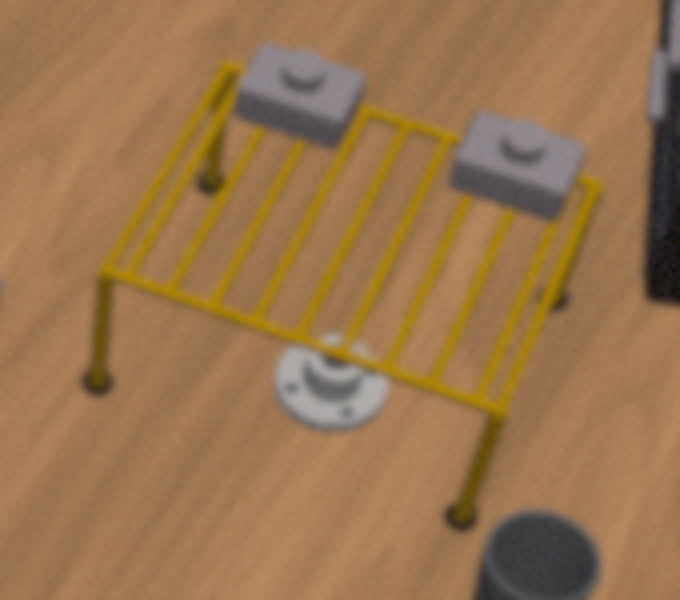

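View pics/sc_hook.png

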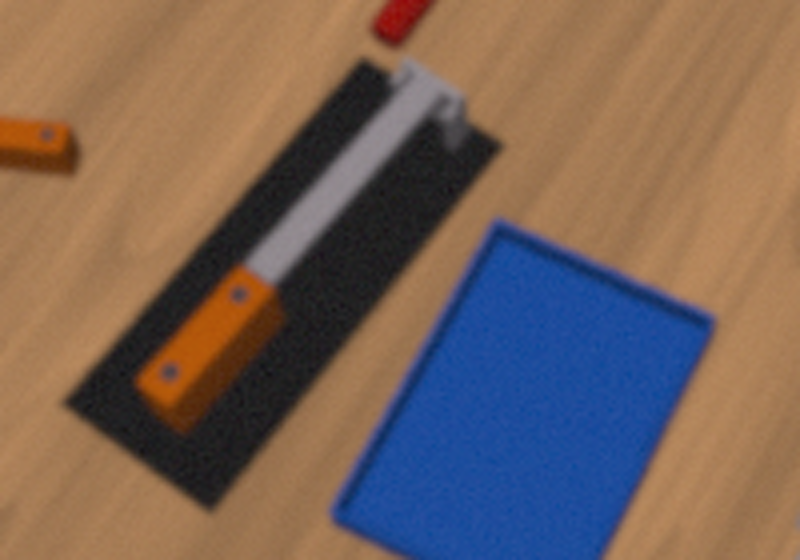

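```bash
cat >> h.py <<'E'
from scipy.spatial.transform import Rotation as Ro
def tgt(jaw):
    """tool rotation: y down, z = jaw dir (horizontal)"""
    z=np.array([jaw[0],jaw[1],0.]);z/=np.linalg.norm(z);y=np.array([0,0,-1.]);x=np.cross(y,z)
    return np.array([x,y,z]).T
def plan(gp,jaw=None,s=None):
    """gp: world grasp point wanted (tool pointing down), jaw dir"""
    s=s or r.get_state();R0=Ro.from_quat(s["eef_rot"]).as_matrix();p0=np.array(s["tool_pos"])
    if jaw is None: jaw=R0[:,2]
    best=None
    for sg in (1,-1):
        R=tgt(sg*np.array(jaw[:2]));rv=Ro.from_matrix(R0.T@R).as_rotvec()
        if best is None or np.linalg.norm(rv)<np.linalg.norm(best[1]): best=(R,rv)
    R,rv=best
    p=np.array(gp)-.147*R[:,1]
    d=R0.T@(p-p0)
    print("grasp now",(p0+.147*R0[:,1]).round(4),"jaw",R0[:,2].round(4),"down",R0[:,1].round(4),"q",s["q"].round(2),"F",s["contact_force"].round(1),"op",round(s["opening"],3),"t",s["clock"])
    print("d",d.round(4),"w",(rv/np.radians(45)).round(4),"world shift",(p-p0).round(3))
E
python3 - <<'E'
from h import *
c=r.get_calibration("top");cs=r.get_calibration("scene")
print("hub",onz(c,154.9,177.3,.01), "scene", onz(cs,290+331/4,60+381/4,.01))
print("blade",onz(c,320,240,.049))
fm=np.array([.590,.2226]);xi=np.array([-.0715,.9974]);yi=np.array([-xi[1],xi[0]])
for nm,u in(("top",onz(c,154.9,177.3,.01)),("sc",onz(cs,290+331/4,60+381/4,.01))):
    print(nm,(u[:2]-fm)@xi,(u[:2]-fm)@yi)
# front edge check via feet, bottoms
for u,v in((433,117),(459,488)): print("foot",onz(c,60+u/3.7,100+v/3.7,.0))
for u,v in((97,382),(461,517)): print("foot sc",onz(cs,290+u/4,60+v/4,.0))
plan([.4252,-.3278,.15],[.995,-.0995])
E
```

```text
hub [0.6011 0.2928 0.01  ] scene [0.604  0.2918 0.01  ]
blade [ 0.4433 -0.1283  0.049 ]
top 0.06922383000000001 -0.016090439999999998
sc 0.06801908000000001 -0.018911400000000012
foot [0.7215 0.2397 0.    ]
foot [0.4617 0.218  0.    ]
foot sc [0.4639 0.218  0.    ]
foot sc [0.7233 0.2393 0.    ]
grasp now [0.1731 0.6001 0.2571] jaw [ 0.2771  0.9608 -0.0014] down [-3.0e-04 -1.4e-03 -1.0e+00] q [-1.26  0.69 -0.19  1.57  0.16  0.9  -0.22] F [ 0.3 -1.4 -0.7] op 1.001 t 0.15
d [ 0.4993  0.1083 -0.8218] w [1.4000e-03 1.7694e+00 1.3000e-03] world shift [ 0.252 -0.928 -0.107]
```

```bash
python3 - <<'E'
from h import *
plan([.50,.20,.25],[.995,-.0995])
E
```

```text
grasp now [0.1731 0.6001 0.2571] jaw [ 0.2771  0.9608 -0.0014] down [-3.0e-04 -1.4e-03 -1.0e+00] q [-1.26  0.69 -0.19  1.57  0.16  0.9  -0.22] F [ 0.3 -1.4 -0.7] op 1.001 t 0.15
d [ 0.4249  0.0076 -0.294 ] w [1.4000e-03 1.7694e+00 1.3000e-03] world shift [ 0.327 -0.4   -0.007]
```

{"fn": "arm_command", "kwargs": {
  "deltas": [
    {"dx": 0.041, "dz": -0.028, "wy": 0.18},
    {"dx": 0.082, "dz": -0.056, "wy": 0.36},
    {"dx": 0.123, "dz": -0.084, "wy": 0.54},
    {"dx": 0.164, "dz": -0.112, "wy": 0.72},
    {"dx": 0.205, "dz": -0.14, "wy": 0.9}
  ],
  "claw": 1,
  "grip_force": 50
}}

```text
invalid input at $.deltas[0]: expected keys dx, dy, dz, wx, wy, wz
```

```bash
python3 - <<'E'
from h import *
plan([.50,.20,.25],[.995,-.0995])
E
```

```text
grasp now [0.1731 0.6001 0.2571] jaw [ 0.2771  0.9608 -0.0014] down [-3.0e-04 -1.4e-03 -1.0e+00] q [-1.26  0.69 -0.19  1.57  0.16  0.9  -0.22] F [ 0.3 -1.4 -0.7] op 1.001 t 0.15
d [ 0.4249  0.0076 -0.294 ] w [1.4000e-03 1.7694e+00 1.3000e-03] world shift [ 0.327 -0.4   -0.007]
```

{"fn": "arm_command", "kwargs": {
  "deltas": [
    {"dx": 0.041, "dy": 0, "dz": -0.028, "wx": 0, "wy": 0.18, "wz": 0},
    {"dx": 0.082, "dy": 0, "dz": -0.056, "wx": 0, "wy": 0.36, "wz": 0},
    {"dx": 0.123, "dy": 0, "dz": -0.084, "wx": 0, "wy": 0.54, "wz": 0},
    {"dx": 0.164, "dy": 0, "dz": -0.112, "wx": 0, "wy": 0.72, "wz": 0},
    {"dx": 0.205, "dy": 0, "dz": -0.14, "wx": 0, "wy": 0.9, "wz": 0}
  ],
  "claw": 1,
  "grip_force": 50
}}

```text
clock: 0.65
tool_pos: [0.3323, 0.4075, 0.4047]
eef_rot: [-0.622, 0.337, -0.337, 0.622]
contact_force: [0.7, -0.1, 0.3]
opening: 0.998
```

```bash
python3 - <<'E'
from h import *
plan([.50,.20,.25],[.995,-.0995])
E
```

```text
grasp now [0.3323 0.4075 0.2577] jaw [0.8378 0.546  0.    ] down [ 1.e-04 -0.e+00 -1.e+00] q [-0.96  0.56 -0.02  1.87  0.02  0.72 -0.41] F [ 0.7 -0.1  0.3] op 0.998 t 0.65
d [0.2654 0.0077 0.0272] w [-1.000e-04  8.623e-01  0.000e+00] world shift [ 0.168 -0.207 -0.008]
```

{"fn": "arm_command", "kwargs": {
  "deltas": [
    {"dx": 0.048, "dy": 0, "dz": 0.005, "wx": 0, "wy": 0.172, "wz": 0},
    {"dx": 0.096, "dy": 0, "dz": 0.01, "wx": 0, "wy": 0.345, "wz": 0},
    {"dx": 0.144, "dy": 0, "dz": 0.015, "wx": 0, "wy": 0.517, "wz": 0},
    {"dx": 0.192, "dy": 0, "dz": 0.02, "wx": 0, "wy": 0.69, "wz": 0},
    {"dx": 0.24, "dy": 0, "dz": 0.025, "wx": 0, "wy": 0.862, "wz": 0}
  ]
}}

```text
clock: 1.15
tool_pos: [0.4853, 0.221, 0.4047]
eef_rot: [-0.475, 0.524, -0.524, 0.475]
contact_force: [0.9, 0.9, 0.0]
opening: 0.998
```

```bash
python3 - <<'E'
from h import *
plan([.4252,-.3278,.20],[.995,-.0995])
E
```

```text
grasp now [0.4852 0.2211 0.2577] jaw [ 9.951e-01 -9.900e-02 -2.000e-04] down [-2.e-04  3.e-04 -1.e+00] q [-0.61  0.57  0.15  1.85 -0.12  0.73 -0.49] F [0.9 0.9 0. ] op 0.998 t 1.15
d [ 0.5521  0.0576 -0.0054] w [ 0.0003  0.0006 -0.0003] world shift [-0.06  -0.549 -0.058]
```

{"fn": "arm_command", "kwargs": {
  "deltas": [
    {"dx": 0.048, "dy": 0, "dz": 0, "wx": 0, "wy": 0, "wz": 0},
    {"dx": 0.096, "dy": 0, "dz": 0, "wx": 0, "wy": 0, "wz": 0},
    {"dx": 0.144, "dy": 0, "dz": 0, "wx": 0, "wy": 0, "wz": 0},
    {"dx": 0.192, "dy": 0, "dz": 0, "wx": 0, "wy": 0, "wz": 0},
    {"dx": 0.24, "dy": 0, "dz": 0, "wx": 0, "wy": 0, "wz": 0}
  ]
}}

```text
clock: 1.65
tool_pos: [0.4614, -0.018, 0.4046]
eef_rot: [-0.476, 0.523, -0.523, 0.476]
contact_force: [0.6, -0.2, -0.2]
opening: 0.996
```

{"fn": "arm_command", "kwargs": {
  "deltas": [
    {"dx": 0.048, "dy": 0.01, "dz": 0, "wx": 0, "wy": 0, "wz": 0},
    {"dx": 0.096, "dy": 0.02, "dz": 0, "wx": 0, "wy": 0, "wz": 0},
    {"dx": 0.144, "dy": 0.03, "dz": 0, "wx": 0, "wy": 0, "wz": 0},
    {"dx": 0.192, "dy": 0.04, "dz": 0, "wx": 0, "wy": 0, "wz": 0},
    {"dx": 0.24, "dy": 0.05, "dz": 0, "wx": 0, "wy": 0, "wz": 0}
  ]
}}

```text
clock: 2.15
tool_pos: [0.439, -0.2571, 0.3542]
eef_rot: [-0.476, 0.523, -0.523, 0.476]
contact_force: [2.0, 0.5, 0.5]
opening: 1.003
```

```bash
python3 - <<'E'
from h import *
cv2.imwrite("pics/w1.png",r.snapshot("wrist")[:,:,::-1])
plan([.4252,-.3278,.12],[.995,-.0995])
E
```

```text
grasp now [ 0.4361 -0.2675  0.2063] jaw [ 9.943e-01 -1.064e-01 -5.000e-04] down [-0.0013 -0.0073 -1.    ] q [ 0.42  0.62  0.05  1.97 -0.05  0.55  0.4 ] F [-0.6 -6.9 -0.4] op 1.006 t 2.2
d [ 0.0616  0.0867 -0.0044] w [ 0.0007 -0.0088  0.0094] world shift [-0.011 -0.061 -0.086]
```

View pics/w1.png

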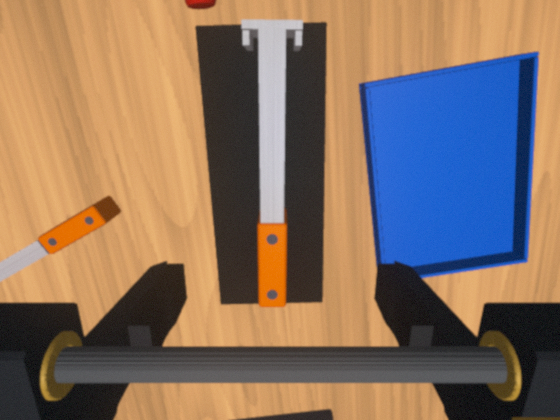

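{"fn": "arm_command", "kwargs": {
  "deltas": [
    {"dx": 0.02, "dy": 0.02, "dz": -0.002, "wx": 0, "wy": 0, "wz": 0},
    {"dx": 0.04, "dy": 0.05, "dz": -0.004, "wx": 0, "wy": 0, "wz": 0},
    {"dx": 0.061, "dy": 0.086, "dz": -0.004, "wx": 0, "wy": 0, "wz": 0},
    {"dx": 0.061, "dy": 0.086, "dz": -0.004, "wx": 0, "wy": 0, "wz": 0},
    {"dx": 0.061, "dy": 0.086, "dz": -0.004, "wx": 0, "wy": 0, "wz": 0}
  ]
}}

```text
clock: 2.7
tool_pos: [0.4296, -0.3151, 0.2684]
eef_rot: [-0.476, 0.524, -0.522, 0.476]
contact_force: [-0.6, -0.8, 0.0]
opening: 0.999
```

```bash
python3 - <<'E'
from h import *
c=r.get_calibration("wrist");im=r.snapshot("wrist");cv2.imwrite("pics/w2.png",im[:,:,::-1])
for b in blobs(im,(5,180,90),(16,255,255),200)[0][:3]: print(b[0],b[1],b[2].round(),onz(c,*b[1],.049),[onz(c,*p,.049)[:2].tolist() for p in b[2]])
plan([.4252,-.3278,.029],[.995,-.0995])
E
```

```text
4902 [274.874745   241.76519788] [[253. 305.]
 [253. 176.]
 [297. 176.]
 [297. 305.]] [ 0.4246 -0.3178  0.049 ] [[0.4062, -0.3606], [0.4162, -0.2762], [0.4411, -0.2785], [0.4344, -0.3633]]
2123 [ 26.52661328 175.25058879] [[-21. 177.]
 [ 43. 138.]
 [ 64. 172.]
 [  0. 211.]] [ 0.2881 -0.2637  0.049 ] [[0.2608, -0.2622], [0.3037, -0.244], [0.3097, -0.2636], [0.2657, -0.2832]]
grasp now [ 0.4303 -0.3146  0.1224] jaw [ 9.957e-01 -9.280e-02  6.000e-04] down [ 6.e-04  7.e-04 -1.e+00] q [ 0.53  0.78  0.02  1.96 -0.03  0.4   0.49] F [0.6 0.5 1.1] op 0.998 t 2.75
d [ 0.0136  0.0934 -0.0039] w [-0.0007  0.0086 -0.0009] world shift [-0.005 -0.013 -0.093]
```

View pics/w2.png

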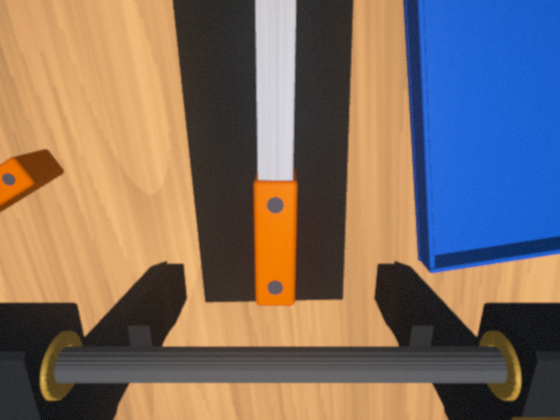

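{"fn": "arm_command", "kwargs": {
  "deltas": [
    {"dx": 0.013, "dy": 0.01, "dz": -0.005, "wx": 0, "wy": 0.008, "wz": 0},
    {"dx": 0.013, "dy": 0.035, "dz": -0.005, "wx": 0, "wy": 0.008, "wz": 0},
    {"dx": 0.013, "dy": 0.065, "dz": -0.005, "wx": 0, "wy": 0.008, "wz": 0},
    {"dx": 0.013, "dy": 0.093, "dz": -0.005, "wx": 0, "wy": 0.008, "wz": 0},
    {"dx": 0.013, "dy": 0.093, "dz": -0.005, "wx": 0, "wy": 0.008, "wz": 0}
  ]
}}

```text
clock: 3.25
tool_pos: [0.4228, -0.3274, 0.1738]
eef_rot: [-0.475, 0.526, -0.523, 0.474]
contact_force: [-0.2, 1.1, 0.3]
opening: 0.999
```

```bash
python3 - <<'E'
from h import *
plan([.4245,-.3276,.029],[.995,-.0995])
E
```

```text
grasp now [ 0.4223 -0.3271  0.0268] jaw [ 0.995  -0.0994 -0.0034] down [-0.0031  0.0024 -1.    ] q [ 0.57  0.96  0.01  1.97 -0.03  0.22  0.5 ] F [-0.2  1.1  0.3] op 0.999 t 3.25
d [-0.     -0.0022  0.0017] w [ 0.0043  0.0002 -0.0026] world shift [ 0.002 -0.     0.002]
```

{"fn": "arm_command", "kwargs": {
  "deltas": [
    {"dx": 0, "dy": -0.001, "dz": 0.002, "wx": 0.003, "wy": 0, "wz": -0.003},
    {"dx": 0, "dy": -0.001, "dz": 0.002, "wx": 0.003, "wy": 0, "wz": -0.003},
    {"dx": 0, "dy": -0.001, "dz": 0.002, "wx": 0.003, "wy": 0, "wz": -0.003},
    {"dx": 0, "dy": -0.001, "dz": 0.002, "wx": 0.003, "wy": 0, "wz": -0.003},
    {"dx": 0, "dy": -0.001, "dz": 0.002, "wx": 0.003, "wy": 0, "wz": -0.003}
  ]
}}

```text
clock: 3.75
tool_pos: [0.4256, -0.3284, 0.1773]
eef_rot: [0.474, -0.523, 0.526, -0.474]
contact_force: [0.1, -0.5, -0.4]
opening: 1.0
```

{"fn": "arm_command", "kwargs": {
  "deltas": [
    {"dx": 0, "dy": 0, "dz": 0, "wx": 0, "wy": 0, "wz": 0},
    {"dx": 0, "dy": 0, "dz": 0, "wx": 0, "wy": 0, "wz": 0},
    {"dx": 0, "dy": 0, "dz": 0, "wx": 0, "wy": 0, "wz": 0},
    {"dx": 0, "dy": 0, "dz": 0, "wx": 0, "wy": 0, "wz": 0},
    {"dx": 0, "dy": 0, "dz": 0, "wx": 0, "wy": 0, "wz": 0}
  ],
  "claw": -1,
  "grip_force": 55
}}

```text
clock: 4.25
tool_pos: [0.4255, -0.3282, 0.1766]
eef_rot: [0.474, -0.523, 0.526, -0.474]
contact_force: [0.3, 0.1, -0.0]
opening: 0.569
```

{"fn": "arm_command", "kwargs": {
  "deltas": [
    {"dx": 0, "dy": 0, "dz": 0, "wx": 0, "wy": 0, "wz": 0},
    {"dx": 0, "dy": 0, "dz": 0, "wx": 0, "wy": 0, "wz": 0},
    {"dx": 0, "dy": 0, "dz": 0, "wx": 0, "wy": 0, "wz": 0},
    {"dx": 0, "dy": 0, "dz": 0, "wx": 0, "wy": 0, "wz": 0},
    {"dx": 0, "dy": 0, "dz": 0, "wx": 0, "wy": 0, "wz": 0}
  ]
}}

```text
clock: 4.75
tool_pos: [0.4254, -0.3282, 0.1766]
eef_rot: [0.474, -0.523, 0.525, -0.474]
contact_force: [0.4, 0.2, 1.0]
opening: 0.293
```

```bash
python3 - <<'E'
from h import *
plan([.4245,-.3276,.15],[.995,-.0995])
E
```

```text
grasp now [ 0.4257 -0.3286  0.0296] jaw [ 0.995  -0.0999  0.0021] down [ 0.0018 -0.0024 -1.    ] q [ 0.57  0.95  0.01  1.97 -0.03  0.22  0.5 ] F [0.4 0.2 1. ] op 0.293 t 4.75
d [-0.0003 -0.1204 -0.0007] w [-0.0026 -0.0005  0.0028] world shift [-0.001  0.001  0.12 ]
```

{"fn": "arm_command", "kwargs": {
  "deltas": [
    {"dx": 0, "dy": -0.004, "dz": 0, "wx": 0, "wy": 0, "wz": 0},
    {"dx": 0, "dy": -0.015, "dz": 0, "wx": 0, "wy": 0, "wz": 0},
    {"dx": 0, "dy": -0.04, "dz": 0, "wx": 0, "wy": 0, "wz": 0},
    {"dx": 0, "dy": -0.08, "dz": 0, "wx": 0, "wy": 0, "wz": 0},
    {"dx": 0, "dy": -0.12, "dz": 0, "wx": 0, "wy": 0, "wz": 0}
  ]
}}

```text
clock: 5.25
tool_pos: [0.4249, -0.3277, 0.2983]
eef_rot: [0.474, -0.524, 0.525, -0.474]
contact_force: [0.8, -0.1, -1.9]
opening: 0.286
```

{"fn": "arm_command", "kwargs": {
  "deltas": [
    {"dx": 0, "dy": 0, "dz": 0, "wx": 0, "wy": 0, "wz": 0},
    {"dx": 0, "dy": 0, "dz": 0, "wx": 0, "wy": 0, "wz": 0},
    {"dx": 0, "dy": 0, "dz": 0, "wx": 0, "wy": 0, "wz": 0},
    {"dx": 0, "dy": 0, "dz": 0, "wx": 0, "wy": 0, "wz": 0},
    {"dx": 0, "dy": 0, "dz": 0, "wx": 0, "wy": 0, "wz": 0}
  ]
}}

```text
clock: 5.75
tool_pos: [0.425, -0.3277, 0.2955]
eef_rot: [0.475, -0.524, 0.525, -0.474]
contact_force: [0.3, 0.5, -2.7]
opening: 0.288
```

```bash
python3 - <<'E'
from h import *
plan([.55,-.1,.15],[.995,-.0995])
cv2.imwrite("pics/w3.png",r.snapshot("wrist")[:,:,::-1])
cv2.imwrite("pics/s3.png",r.snapshot("scene")[:,:,::-1])
E
```

```text
grasp now [ 0.425  -0.3279  0.1485] jaw [ 9.95e-01 -9.99e-02  2.00e-04] down [ 1.0e-04 -1.1e-03 -1.0e+00] q [ 0.56  0.74  0.02  1.94 -0.03  0.47  0.5 ] F [ 0.3  0.5 -2.7] op 0.288 t 5.75
d [-0.239  -0.0018  0.1017] w [-0.0002 -0.0005  0.0014] world shift [0.125 0.228 0.002]
```

View pics/w3.png

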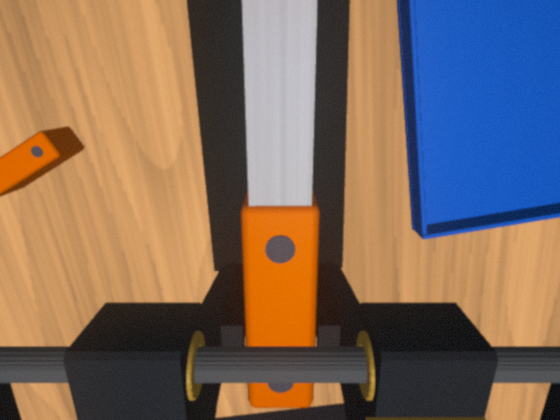

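View pics/s3.png

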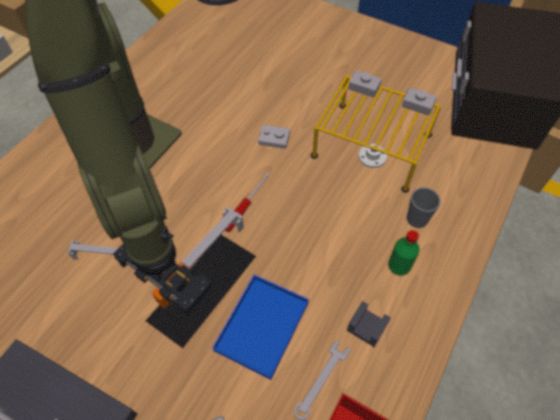

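```bash
python3 - <<'E'
from h import *
c=r.get_calibration("scene")
g=np.array([.425,-.3279,.1485]);h=np.array([.0995,.995,0]);l=np.array([-.995,.0995,0])
for w in (-.022,.022):
  print(w,proj(c,g+.205*h+w*l+[0,0,.02]),proj(c,g+.205*h+w*l+[0,0,.02-.0072]))
a=cv2.imread("pics/s3.png")[180:320,130:290];cv2.imwrite("pics/s3c.png",cv2.resize(a,None,fx=5,fy=4*1.25/1.0*1.0,interpolation=cv2.INTER_CUBIC)[:600])
plan([.626,-.037,.12],[.9974,.0715])
E
```

```text
-0.022 [242.25245058 215.63081056] [242.50001353 217.41121932]
0.022 [226.27100615 205.38584721] [226.60722566 207.20159733]
grasp now [ 0.4252 -0.3281  0.1489] jaw [ 9.95e-01 -9.99e-02  9.00e-04] down [ 8.0e-04 -1.6e-03 -1.0e+00] q [ 0.56  0.74  0.02  1.94 -0.03  0.47  0.5 ] F [-0.   0.5 -3.3] op 0.288 t 5.85
d [-0.3095  0.0285  0.1708] w [-0.001  -0.2185  0.002 ] world shift [ 0.201  0.291 -0.029]
```

View pics/s3c.png

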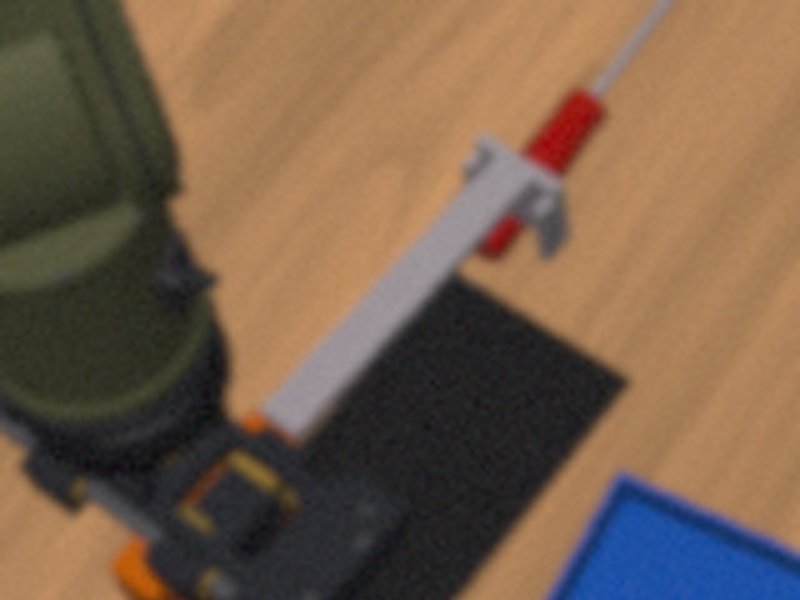

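{"fn": "arm_command", "kwargs": {
  "deltas": [
    {"dx": -0.04, "dy": 0.002, "dz": 0.022, "wx": 0, "wy": -0.05, "wz": 0},
    {"dx": -0.08, "dy": 0.005, "dz": 0.044, "wx": 0, "wy": -0.1, "wz": 0},
    {"dx": -0.12, "dy": 0.01, "dz": 0.066, "wx": 0, "wy": -0.15, "wz": 0},
    {"dx": -0.16, "dy": 0.015, "dz": 0.088, "wx": 0, "wy": -0.2, "wz": 0},
    {"dx": -0.2, "dy": 0.02, "dz": 0.11, "wx": 0, "wy": -0.219, "wz": 0}
  ]
}}

```text
clock: 6.35
tool_pos: [0.5555, -0.1384, 0.2759]
eef_rot: [0.518, -0.481, 0.482, -0.518]
contact_force: [0.3, -1.5, -3.3]
opening: 0.29
```

```bash
python3 - <<'E'
from h import *
plan([.626,-.037,.10],[.9974,.0715])
E
```

```text
grasp now [ 0.5557 -0.1387  0.1289] jaw [0.9973 0.0729 0.0012] down [ 0.0014 -0.0024 -1.    ] q [ 0.14  0.8   0.04  1.84 -0.06  0.5   0.29] F [ 0.3 -1.5 -3.3] op 0.29 t 6.35
d [-0.096   0.0287  0.0777] w [-0.0015  0.0017  0.0032] world shift [ 0.071  0.101 -0.029]
```

{"fn": "arm_command", "kwargs": {
  "deltas": [
    {"dx": -0.03, "dy": 0.006, "dz": 0.025, "wx": 0, "wy": 0, "wz": 0.01},
    {"dx": -0.06, "dy": 0.015, "dz": 0.05, "wx": 0, "wy": 0, "wz": 0.02},
    {"dx": -0.096, "dy": 0.03, "dz": 0.078, "wx": 0, "wy": 0, "wz": 0.03},
    {"dx": -0.096, "dy": 0.05, "dz": 0.078, "wx": 0, "wy": 0, "wz": 0.03},
    {"dx": -0.096, "dy": 0.05, "dz": 0.078, "wx": 0, "wy": 0, "wz": 0.03}
  ]
}}

```text
clock: 6.85
tool_pos: [0.6247, -0.0368, 0.2233]
eef_rot: [-0.514, 0.488, -0.474, 0.523]
contact_force: [-1.0, -0.7, -2.8]
opening: 0.288
```

```bash
python3 - <<'E'
from h import *
im=r.snapshot("scene")
cv2.imwrite("pics/s4.png",cv2.resize(im[80:300,240:470],None,fx=2.7,fy=2.7,interpolation=cv2.INTER_CUBIC)[:,:,::-1])
im=r.snapshot("top")
cv2.imwrite("pics/t4.png",cv2.resize(im[90:270,60:330],None,fx=2.9,fy=2.9,interpolation=cv2.INTER_CUBIC)[:,:,::-1])
plan([.6131,.146,.08],[.9974,.0715])
g=np.array([.626,-.037,.08]);h=np.array([-.0715,.9974,0]);l=np.array([-.9974,-.0715,0])
for n in("scene","top"):
  c=r.get_calibration(n)
  for w in (-.022,.022):
    print(n,w,proj(c,g+.205*h+w*l+[0,0,.02]),proj(c,g+.205*h+w*l+[0,0,-.026]))
E
```

```text
grasp now [ 0.6247 -0.0372  0.0789] jaw [ 9.975e-01  7.050e-02 -7.000e-04] down [-0.0021  0.0195 -0.9998] q [-0.03  0.93  0.05  1.69 -0.11  0.53  0.16] F [-0.2 -1.  -1. ] op 0.287 t 6.95
d [-0.1864  0.0025  0.0013] w [ 0.0009 -0.0013 -0.0249] world shift [-0.012  0.186  0.001]
scene -0.022 [368.06185889 170.75879928] [365.4217131  181.85390097]
scene 0.022 [351.22551547 164.39919759] [349.13660474 175.59971403]
top -0.022 [197.72471378 159.7767514 ] [200.66673966 162.60630149]
top 0.022 [198.81551598 178.07111964] [201.72148918 180.23894228]
```

View pics/s4.png

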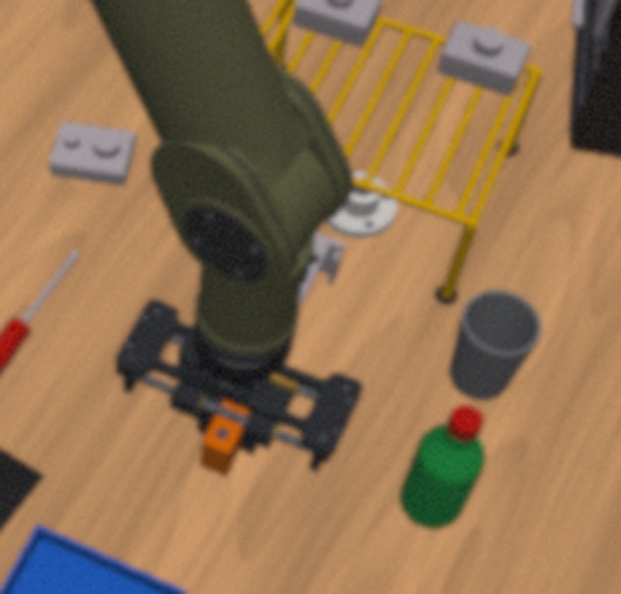

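View pics/t4.png

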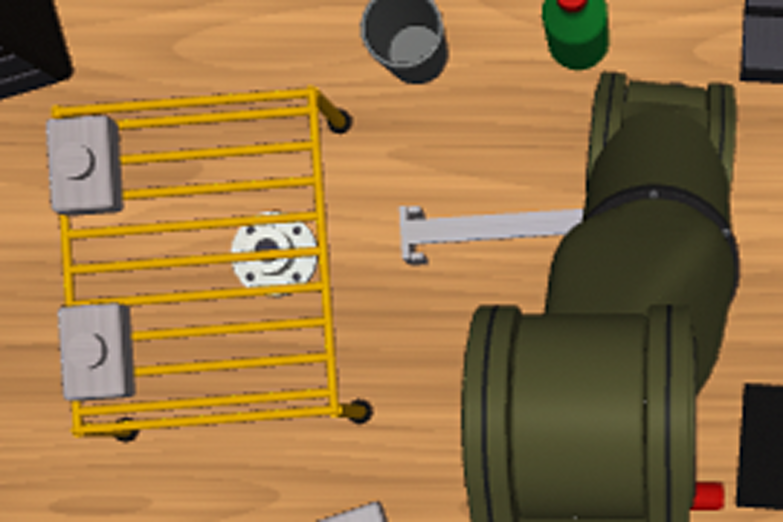

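```bash
python3 - <<'E'
from h import *
c=r.get_calibration("top")
P=lambda u,v,z:onz(c,60+u/2.9,90+v/2.9,z)
print(P(401,234.5,.10),P(580,222,.10),"hub",P(275,254,.01), P(232,254,.01),P(319,254,.01),P(275,212,.01),P(275,297,.01))
print(P(403,207,.10),P(405,262,.10))
E
```

```text
[0.6067 0.1674 0.1   ] [0.618 0.02  0.1  ] hub [0.6003 0.293  0.01  ] [0.6001 0.331  0.01  ] [0.6006 0.254  0.01  ] [0.6377 0.2935 0.01  ] [0.5622 0.2924 0.01  ]
[0.6295 0.166  0.1   ] [0.584  0.1638 0.1   ]
```

{"fn": "arm_command", "kwargs": {
  "deltas": [
    {"dx": -0.03, "dy": 0, "dz": 0.003, "wx": 0, "wy": 0, "wz": 0},
    {"dx": -0.06, "dy": 0.001, "dz": 0.005, "wx": 0, "wy": 0, "wz": 0},
    {"dx": -0.095, "dy": 0.001, "dz": 0.005, "wx": 0, "wy": 0, "wz": 0},
    {"dx": -0.125, "dy": 0.002, "dz": 0.005, "wx": 0, "wy": 0, "wz": 0},
    {"dx": -0.15, "dy": 0.002, "dz": 0.005, "wx": 0, "wy": 0, "wz": 0}
  ]
}}

```text
clock: 7.45
tool_pos: [0.6199, 0.1115, 0.2288]
eef_rot: [-0.511, 0.487, -0.477, 0.523]
contact_force: [0.7, 0.2, -2.4]
opening: 0.291
```

{"fn": "arm_command", "kwargs": {
  "deltas": [
    {"dx": -0.015, "dy": 0, "dz": 0, "wx": 0, "wy": 0, "wz": 0},
    {"dx": -0.033, "dy": 0, "dz": 0, "wx": 0, "wy": 0, "wz": 0},
    {"dx": -0.033, "dy": 0, "dz": 0, "wx": 0, "wy": 0, "wz": 0},
    {"dx": -0.033, "dy": 0, "dz": 0, "wx": 0, "wy": 0, "wz": 0},
    {"dx": -0.033, "dy": 0, "dz": 0, "wx": 0, "wy": 0, "wz": 0}
  ]
}}

```text
clock: 7.95
tool_pos: [0.618, 0.1415, 0.2285]
eef_rot: [-0.512, 0.487, -0.478, 0.522]
contact_force: [-0.5, -0.6, -2.0]
opening: 0.286
```

```bash
python3 - <<'E'
from h import *
im=r.snapshot("scene")
cv2.imwrite("pics/s5.png",cv2.resize(im[60:280,260:470],None,fx=2.7,fy=2.7,interpolation=cv2.INTER_CUBIC)[:,:,::-1])
im=r.snapshot("top")
cv2.imwrite("pics/t5.png",cv2.resize(im[90:270,60:330],None,fx=2.9,fy=2.9,interpolation=cv2.INTER_CUBIC)[:,:,::-1])
cv2.imwrite("pics/w5.png",r.snapshot("wrist")[:,:,::-1])
plan([.617,.146,.08],[.9974,.0715])
E
```

```text
grasp now [0.6179 0.1454 0.0813] jaw [0.9976 0.0697 0.0019] down [ 5.000e-04  2.010e-02 -9.998e-01] q [-0.34  0.94  0.09  1.67 -0.18  0.54 -0.07] F [-0.4 -0.2 -2.3] op 0.292 t 8.1
d [-0.0035  0.0013 -0.0006] w [-0.0024 -0.0023 -0.0254] world shift [-0.001  0.004 -0.001]
```

View pics/s5.png

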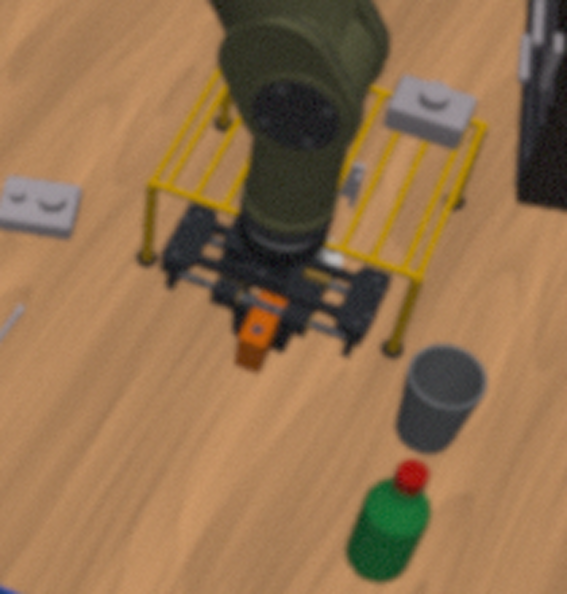

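View pics/t5.png

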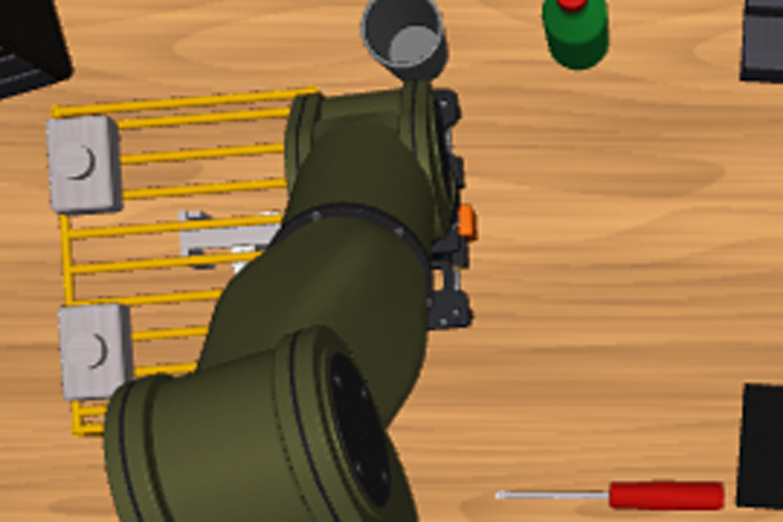

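View pics/w5.png

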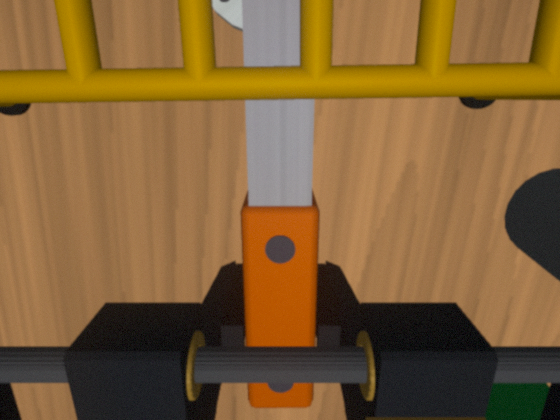

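```bash
python3 - <<'E'
from h import *
c=r.get_calibration("wrist");im=cv2.imread("pics/w5.png")
cv2.imwrite("pics/w5c.png",cv2.resize(im[0:60,190:340],None,fx=5,fy=5,interpolation=cv2.INTER_CUBIC))
for u,v in((212,3),(222,18),(232,26),(243,31)): print(onz(c,u,v,.01))
for u,v in ((244,10),(314,10),(249,150),(313,150)): print("shank",onz(c,u,v,.102))
c=r.get_calibration("top")
P=lambda u,v,z:onz(c,60+u/2.9,90+v/2.9,z)
print(P(180,211,.1),P(181,240,.1),P(186,267,.055), P(186,211,.055))
a=cv2.imread("pics/t5.png")[180:300,150:300];cv2.imwrite("pics/t5c.png",cv2.resize(a,None,fx=4,fy=4,interpolation=cv2.INTER_CUBIC))
E
```

```text
[0.5745 0.2685 0.01  ]
[0.5795 0.2622 0.01  ]
[0.5846 0.2589 0.01  ]
[0.5902 0.257  0.01  ]
shank [0.5998 0.248  0.102 ]
shank [0.6184 0.2493 0.102 ]
shank [0.6027 0.211  0.102 ]
shank [0.6218 0.2123 0.102 ]
[0.6249 0.3498 0.1   ] [0.6009 0.3485 0.1   ] [0.5834 0.3577 0.055 ] [0.6315 0.3586 0.055 ]
```

View pics/t5c.png

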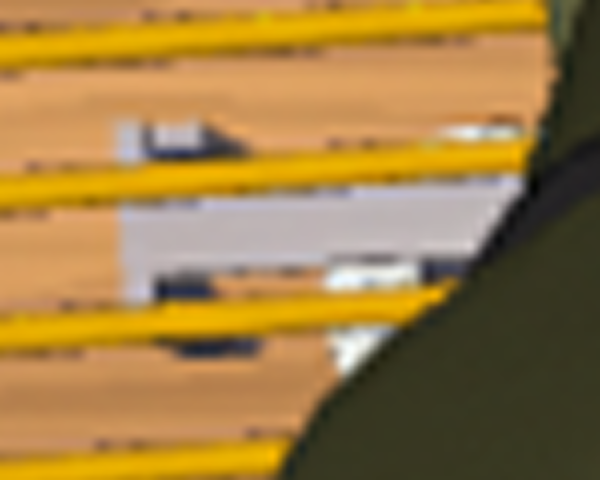

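View pics/w5c.png

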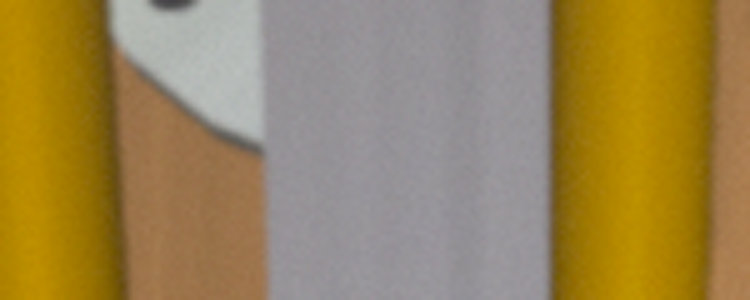

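{"fn": "arm_command", "kwargs": {
  "deltas": [
    {"dx": -0.004, "dy": 0, "dz": -0.002, "wx": 0, "wy": 0, "wz": 0},
    {"dx": -0.008, "dy": 0, "dz": -0.004, "wx": 0, "wy": 0, "wz": 0},
    {"dx": -0.008, "dy": 0.01, "dz": -0.004, "wx": 0, "wy": 0, "wz": 0},
    {"dx": -0.008, "dy": 0.02, "dz": -0.004, "wx": 0, "wy": 0, "wz": 0},
    {"dx": -0.008, "dy": 0.03, "dz": -0.004, "wx": 0, "wy": 0, "wz": 0}
  ]
}}

```text
clock: 8.6
tool_pos: [0.6128, 0.1524, 0.1971]
eef_rot: [-0.512, 0.487, -0.477, 0.523]
contact_force: [-0.0, -0.7, -0.9]
opening: 0.292
```

{"fn": "arm_command", "kwargs": {
  "deltas": [
    {"dx": 0, "dy": 0.006, "dz": 0, "wx": 0, "wy": 0, "wz": 0},
    {"dx": 0, "dy": 0.012, "dz": 0, "wx": 0, "wy": 0, "wz": 0},
    {"dx": 0, "dy": 0.016, "dz": 0, "wx": 0, "wy": 0, "wz": 0},
    {"dx": 0, "dy": 0.016, "dz": 0, "wx": 0, "wy": 0, "wz": 0},
    {"dx": 0, "dy": 0.016, "dz": 0, "wx": 0, "wy": 0, "wz": 0}
  ]
}}

```text
clock: 9.1
tool_pos: [0.6132, 0.1528, 0.1825]
eef_rot: [-0.512, 0.487, -0.477, 0.523]
contact_force: [-0.5, 0.9, -2.4]
opening: 0.294
```

```bash
python3 - <<'E'
from h import *
im=r.snapshot("top")
cv2.imwrite("pics/t6.png",cv2.resize(im[145:200,100:170],None,fx=10,fy=10,interpolation=cv2.INTER_CUBIC)[:,:,::-1])
cv2.imwrite("pics/w6.png",r.snapshot("wrist")[:,:,::-1])
plan([.613,.155,.03],[.9974,.0715])
E
```

```text
grasp now [0.6134 0.1559 0.0358] jaw [0.9974 0.0718 0.0028] down [ 0.0013  0.0212 -0.9998] q [-0.35  1.    0.08  1.68 -0.19  0.46 -0.07] F [ 0.5  0.6 -2. ] op 0.288 t 9.2
d [-0.0021  0.0058 -0.0001] w [-0.0035  0.0004 -0.0268] world shift [-0.     0.002 -0.006]
```

View pics/t6.png

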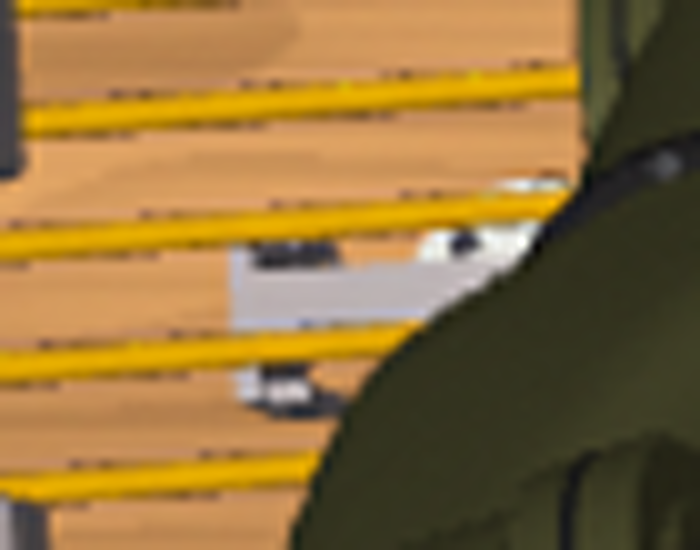

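View pics/w6.png

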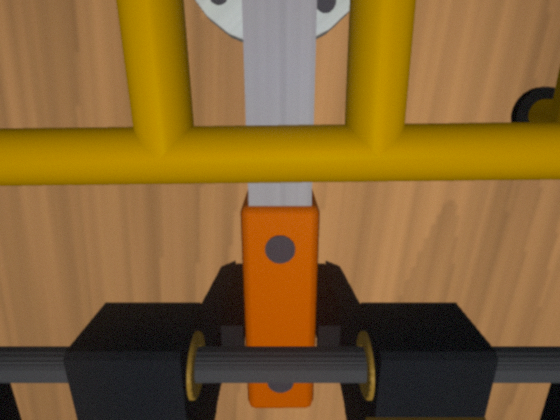

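{"fn": "arm_command", "kwargs": {
  "deltas": [
    {"dx": 0, "dy": 0.002, "dz": 0, "wx": 0, "wy": 0, "wz": 0},
    {"dx": 0, "dy": 0.004, "dz": 0, "wx": 0, "wy": 0, "wz": 0},
    {"dx": 0, "dy": 0.006, "dz": 0, "wx": 0, "wy": 0, "wz": 0},
    {"dx": 0, "dy": 0.007, "dz": 0, "wx": 0, "wy": 0, "wz": 0},
    {"dx": 0, "dy": 0.007, "dz": 0, "wx": 0, "wy": 0, "wz": 0}
  ]
}}

```text
clock: 9.7
tool_pos: [0.613, 0.1529, 0.1751]
eef_rot: [-0.512, 0.487, -0.477, 0.523]
contact_force: [0.1, -0.2, -2.4]
opening: 0.292
```

```bash
python3 - <<'E'
from h import *
plan([.613,.155,.03],[.9974,.0715])
E
```

```text
grasp now [0.613  0.156  0.0282] jaw [0.9974 0.0719 0.0016] down [ 1.000e-04  2.090e-02 -9.998e-01] q [-0.35  1.02  0.07  1.68 -0.19  0.45 -0.07] F [ 0.1 -0.2 -2.4] op 0.292 t 9.7
d [-0.0021 -0.0018  0.0002] w [-0.002   0.0005 -0.0265] world shift [0.    0.002 0.002]
```

{"fn": "arm_command", "kwargs": {
  "deltas": [
    {"dx": 0.006, "dy": 0, "dz": 0, "wx": 0, "wy": 0, "wz": 0},
    {"dx": 0.012, "dy": 0, "dz": 0, "wx": 0, "wy": 0, "wz": 0},
    {"dx": 0.018, "dy": 0, "dz": 0, "wx": 0, "wy": 0, "wz": 0},
    {"dx": 0.024, "dy": -0.001, "dz": 0, "wx": 0, "wy": 0, "wz": 0},
    {"dx": 0.03, "dy": -0.001, "dz": 0, "wx": 0, "wy": 0, "wz": 0}
  ]
}}

```text
clock: 10.2
tool_pos: [0.6153, 0.1223, 0.1759]
eef_rot: [-0.512, 0.487, -0.477, 0.523]
contact_force: [0.6, 0.8, -2.3]
opening: 0.291
```

```bash
python3 - <<'E'
from h import *
cv2.imwrite("pics/w7.png",r.snapshot("wrist")[:,:,::-1])
plan([.613,.155,.03],[.9974,.0715])
E
```

```text
grasp now [0.6155 0.1237 0.0289] jaw [0.9975 0.0701 0.002 ] down [ 6.000e-04  1.970e-02 -9.998e-01] q [-0.3   1.01  0.07  1.69 -0.18  0.44 -0.03] F [ 0.1 -0.4 -2.8] op 0.29 t 10.25
d [-0.0343 -0.0005 -0.    ] w [-0.0026 -0.0017 -0.0249] world shift [-0.002  0.034  0.001]
```

View pics/w7.png

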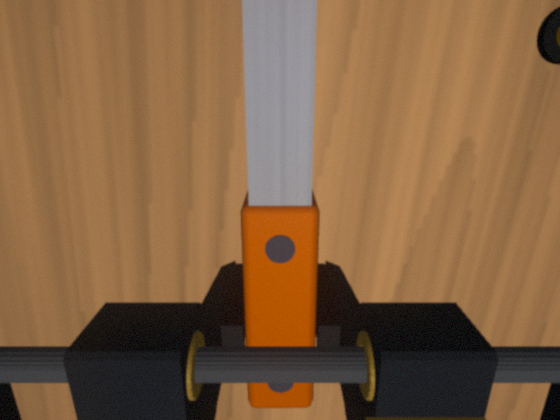

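```bash
python3 - <<'E'
from h import *
im=r.snapshot("top")
cv2.imwrite("pics/t7.png",cv2.resize(im[130:215,80:200],None,fx=6.5,fy=6.5,interpolation=cv2.INTER_CUBIC)[:,:,::-1])
E
```

```text
(no output)
```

View pics/t7.png

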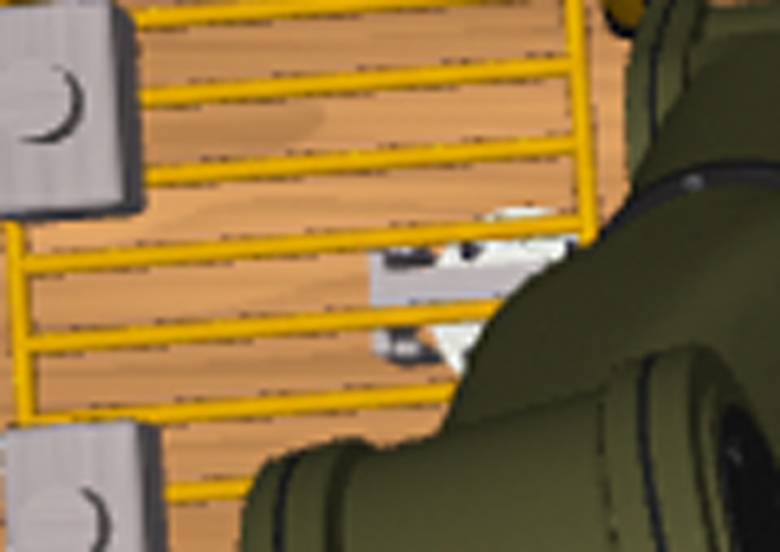

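{"fn": "arm_command", "kwargs": {
  "deltas": [
    {"dx": 0.012, "dy": 0, "dz": 0, "wx": 0, "wy": 0, "wz": 0},
    {"dx": 0.026, "dy": -0.001, "dz": 0, "wx": 0, "wy": 0, "wz": 0},
    {"dx": 0.041, "dy": -0.001, "dz": 0, "wx": 0, "wy": 0, "wz": 0},
    {"dx": 0.056, "dy": -0.001, "dz": 0, "wx": 0, "wy": 0, "wz": 0},
    {"dx": 0.071, "dy": -0.001, "dz": 0, "wx": 0, "wy": 0, "wz": 0}
  ]
}}

```text
clock: 10.8
tool_pos: [0.6204, 0.0503, 0.1753]
eef_rot: [-0.512, 0.487, -0.477, 0.523]
contact_force: [0.1, 1.4, -1.2]
opening: 0.294
```

{"fn": "arm_command", "kwargs": {
  "deltas": [
    {"dx": 0.015, "dy": 0, "dz": 0, "wx": 0, "wy": 0, "wz": 0},
    {"dx": 0.03, "dy": -0.001, "dz": 0, "wx": 0, "wy": 0, "wz": 0},
    {"dx": 0.045, "dy": -0.001, "dz": 0, "wx": 0, "wy": 0, "wz": 0},
    {"dx": 0.06, "dy": -0.001, "dz": 0, "wx": 0, "wy": 0, "wz": 0},
    {"dx": 0.072, "dy": -0.001, "dz": 0, "wx": 0, "wy": 0, "wz": 0}
  ]
}}

```text
clock: 11.3
tool_pos: [0.6255, -0.0214, 0.1748]
eef_rot: [-0.512, 0.487, -0.477, 0.523]
contact_force: [-0.4, 1.9, -1.8]
opening: 0.289
```

```bash
python3 - <<'E'
from h import *
plan([.613,-.03,.03],[.9974,.0715])
im=r.snapshot("top")
cv2.imwrite("pics/t8.png",cv2.resize(im[90:270,60:330],None,fx=2.9,fy=2.9,interpolation=cv2.INTER_CUBIC)[:,:,::-1])
E
```

```text
grasp now [ 0.6256 -0.0184  0.0278] jaw [0.9975 0.071  0.0019] down [ 5.000e-04  2.050e-02 -9.998e-01] q [-0.05  1.01  0.03  1.69 -0.11  0.44  0.14] F [-0.4  1.9 -1.8] op 0.289 t 11.3
d [ 0.0076 -0.0024 -0.0131] w [-0.0024 -0.0006 -0.026 ] world shift [-0.013 -0.009  0.002]
```

View pics/t8.png

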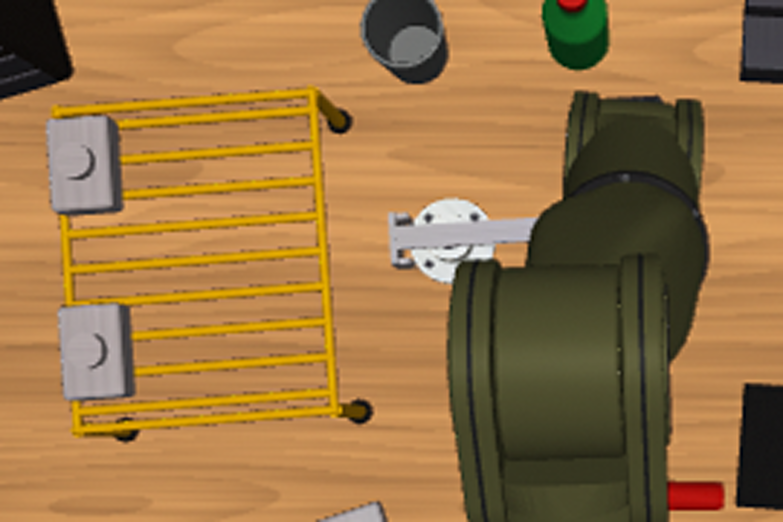

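{"fn": "arm_command", "kwargs": {
  "deltas": [
    {"dx": 0.013, "dy": 0, "dz": 0, "wx": 0, "wy": 0, "wz": 0},
    {"dx": 0.026, "dy": -0.001, "dz": 0, "wx": 0, "wy": 0, "wz": 0},
    {"dx": 0.035, "dy": -0.001, "dz": 0, "wx": 0, "wy": 0, "wz": 0},
    {"dx": 0.03, "dy": -0.001, "dz": 0, "wx": 0, "wy": 0, "wz": 0},
    {"dx": 0.025, "dy": -0.001, "dz": 0, "wx": 0, "wy": 0, "wz": 0}
  ]
}}

```text
clock: 11.85
tool_pos: [0.6272, -0.0446, 0.1752]
eef_rot: [-0.512, 0.487, -0.477, 0.523]
contact_force: [0.7, 0.9, -2.6]
opening: 0.289
```

{"fn": "arm_command", "kwargs": {
  "deltas": [
    {"dx": 0, "dy": -0.01, "dz": 0, "wx": 0, "wy": 0, "wz": 0},
    {"dx": 0, "dy": -0.03, "dz": 0, "wx": 0, "wy": 0, "wz": 0},
    {"dx": 0, "dy": -0.06, "dz": 0, "wx": 0, "wy": 0, "wz": 0},
    {"dx": 0, "dy": -0.09, "dz": 0, "wx": 0, "wy": 0, "wz": 0},
    {"dx": 0, "dy": -0.11, "dz": 0, "wx": 0, "wy": 0, "wz": 0}
  ]
}}

```text
clock: 12.35
tool_pos: [0.6276, -0.046, 0.2881]
eef_rot: [-0.512, 0.486, -0.477, 0.524]
contact_force: [1.0, 0.3, -2.7]
opening: 0.289
```

```bash
python3 - <<'E'
from h import *
# hook target: mat centre .4262,-.2523 mat dir (.068,.9977); keep hook dir = original (.0995,.995)
m=np.array([.4262,-.2523]);d=np.array([.068,.9977]);g=m-.085*d;print(g)
plan([g[0],g[1],.13],[d[1],-d[0]])
im=r.snapshot("top")
cv2.imwrite("pics/t9.png",cv2.resize(im[90:270,60:330],None,fx=2.9,fy=2.9,interpolation=cv2.INTER_CUBIC)[:,:,::-1])
E
```

```text
[ 0.42042   -0.3371045]
grasp now [ 0.6281 -0.0429  0.1412] jaw [0.9973 0.0732 0.0049] down [ 0.0033  0.0212 -0.9998] q [-0.02  0.84  0.05  1.66 -0.09  0.64  0.16] F [ 1.   0.3 -2.7] op 0.289 t 12.35
d [ 0.2753  0.0043 -0.228 ] w [-0.0043  0.18   -0.027 ] world shift [-0.207 -0.291 -0.011]
```

View pics/t9.png

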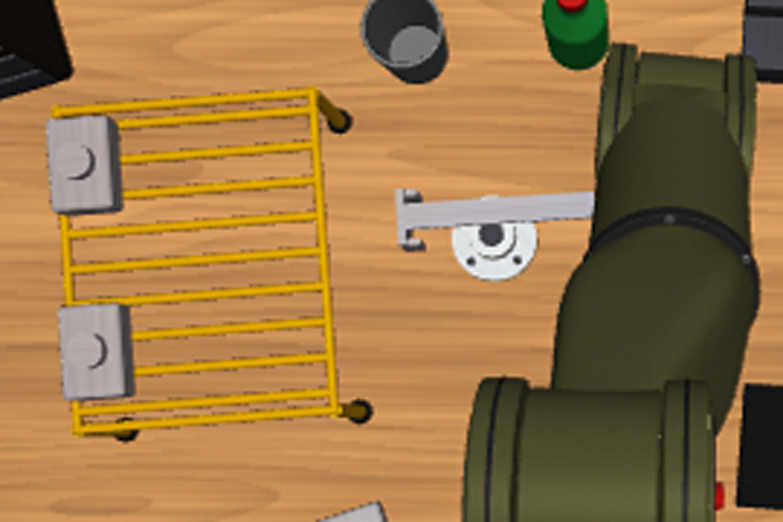

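{"fn": "arm_command", "kwargs": {
  "deltas": [
    {"dx": 0.03, "dy": 0, "dz": -0.025, "wx": 0, "wy": 0.03, "wz": 0},
    {"dx": 0.065, "dy": 0, "dz": -0.054, "wx": 0, "wy": 0.07, "wz": 0},
    {"dx": 0.1, "dy": 0, "dz": -0.083, "wx": 0, "wy": 0.11, "wz": 0},
    {"dx": 0.135, "dy": 0, "dz": -0.112, "wx": 0, "wy": 0.15, "wz": 0},
    {"dx": 0.17, "dy": 0, "dz": -0.14, "wx": 0, "wy": 0.18, "wz": 0}
  ]
}}

```text
clock: 12.9
tool_pos: [0.4987, -0.227, 0.2814]
eef_rot: [-0.477, 0.522, -0.512, 0.488]
contact_force: [-0.1, -0.1, -2.2]
opening: 0.289
```

```bash
python3 - <<'E'
from h import *
plan([.4204,-.3371,.13],[.9977,-.068])
E
```

```text
grasp now [ 0.4988 -0.2239  0.1344] jaw [ 0.9976 -0.0689 -0.001 ] down [ 5.000e-04  2.110e-02 -9.998e-01] q [ 0.34  0.77  0.02  1.91 -0.08  0.47  0.35] F [-0.1 -0.1 -2.2] op 0.289 t 12.9
d [ 0.1153  0.002  -0.0706] w [ 0.0013 -0.0012 -0.0268] world shift [-0.078 -0.11  -0.004]
```

{"fn": "arm_command", "kwargs": {
  "deltas": [
    {"dx": 0.04, "dy": 0, "dz": -0.024, "wx": 0, "wy": 0, "wz": 0},
    {"dx": 0.08, "dy": 0, "dz": -0.048, "wx": 0, "wy": 0, "wz": 0},
    {"dx": 0.119, "dy": 0.01, "dz": -0.07, "wx": 0, "wy": 0, "wz": 0},
    {"dx": 0.119, "dy": 0.045, "dz": -0.07, "wx": 0, "wy": 0, "wz": 0},
    {"dx": 0.119, "dy": 0.08, "dz": -0.07, "wx": 0, "wy": 0, "wz": 0}
  ]
}}

```text
clock: 13.4
tool_pos: [0.4211, -0.3405, 0.1989]
eef_rot: [-0.476, 0.522, -0.514, 0.487]
contact_force: [1.0, -0.1, -1.6]
opening: 0.291
```

{"fn": "arm_command", "kwargs": {
  "deltas": [
    {"dx": 0, "dy": 0, "dz": 0, "wx": 0, "wy": 0, "wz": 0},
    {"dx": 0, "dy": 0.003, "dz": 0, "wx": 0, "wy": 0, "wz": 0},
    {"dx": 0, "dy": 0.006, "dz": 0, "wx": 0, "wy": 0, "wz": 0},
    {"dx": 0, "dy": 0.009, "dz": 0, "wx": 0, "wy": 0, "wz": 0},
    {"dx": 0, "dy": 0.012, "dz": 0, "wx": 0, "wy": 0, "wz": 0}
  ]
}}

```text
clock: 13.9
tool_pos: [0.4223, -0.3385, 0.1879]
eef_rot: [-0.477, 0.522, -0.512, 0.488]
contact_force: [-0.2, -0.1, -2.6]
opening: 0.288
```

```bash
python3 - <<'E'
from h import *
plan([.4204,-.3371,.029],[.9977,-.068])
im=r.snapshot("scene")
cv2.imwrite("pics/s10.png",cv2.resize(im[210:360,130:330],None,fx=4,fy=4,interpolation=cv2.INTER_CUBIC)[:,:,::-1])
E
```

```text
grasp now [ 0.4226 -0.3356  0.041 ] jaw [ 9.976e-01 -6.890e-02  7.000e-04] down [ 0.0021  0.0197 -0.9998] q [ 0.61  0.93 -0.02  1.95 -0.01  0.27  0.54] F [-0.2 -0.1 -2.6] op 0.288 t 13.9
d [-0.001   0.0119 -0.002 ] w [-0.0009 -0.0012 -0.0252] world shift [-0.002  0.001 -0.012]
```

View pics/s10.png

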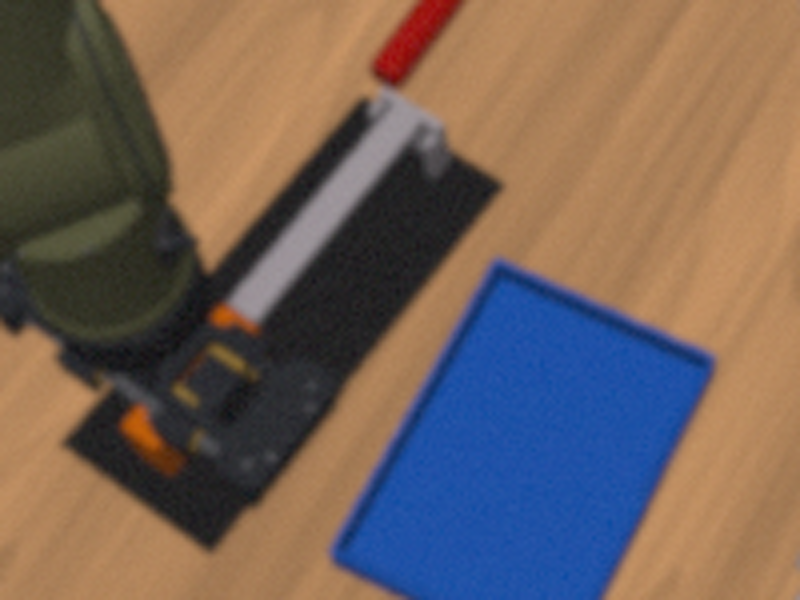

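{"fn": "arm_command", "kwargs": {
  "deltas": [
    {"dx": 0, "dy": 0.003, "dz": 0, "wx": 0, "wy": 0, "wz": 0},
    {"dx": 0, "dy": 0.006, "dz": 0, "wx": 0, "wy": 0, "wz": 0},
    {"dx": 0, "dy": 0.009, "dz": 0, "wx": 0, "wy": 0, "wz": 0},
    {"dx": 0, "dy": 0.011, "dz": 0, "wx": 0, "wy": 0, "wz": 0},
    {"dx": 0, "dy": 0.011, "dz": 0, "wx": 0, "wy": 0, "wz": 0}
  ]
}}

```text
clock: 14.45
tool_pos: [0.4218, -0.3379, 0.1767]
eef_rot: [-0.477, 0.522, -0.512, 0.488]
contact_force: [-1.7, 1.7, 6.6]
opening: 0.288
```

```bash
python3 - <<'E'
from h import *
plan([.4204,-.3371,.029],[.9977,-.068])
E
```

```text
grasp now [ 0.4218 -0.3348  0.0297] jaw [ 9.976e-01 -6.920e-02 -9.000e-04] down [ 6.000e-04  2.120e-02 -9.998e-01] q [ 0.61  0.96 -0.02  1.95 -0.01  0.25  0.54] F [-1.7  1.7  6.6] op 0.288 t 14.45
d [-0.0007  0.0007 -0.0014] w [ 0.0011 -0.0015 -0.0269] world shift [-0.001  0.001 -0.001]
```

{"fn": "arm_command", "kwargs": {
  "deltas": [
    {"dx": 0, "dy": -0.0005, "dz": 0, "wx": 0, "wy": 0, "wz": 0},
    {"dx": 0, "dy": -0.0005, "dz": 0, "wx": 0, "wy": 0, "wz": 0},
    {"dx": 0, "dy": -0.0005, "dz": 0, "wx": 0, "wy": 0, "wz": 0},
    {"dx": 0, "dy": -0.0005, "dz": 0, "wx": 0, "wy": 0, "wz": 0},
    {"dx": 0, "dy": -0.0005, "dz": 0, "wx": 0, "wy": 0, "wz": 0}
  ],
  "claw": 0.5
}}

```text
clock: 14.95
tool_pos: [0.4217, -0.3382, 0.1764]
eef_rot: [-0.477, 0.522, -0.512, 0.487]
contact_force: [0.0, 0.1, -0.2]
opening: 0.715
```

{"fn": "arm_command", "kwargs": {
  "deltas": [
    {"dx": 0, "dy": 0, "dz": 0, "wx": 0, "wy": 0, "wz": 0},
    {"dx": 0, "dy": -0.01, "dz": 0, "wx": 0, "wy": 0, "wz": 0},
    {"dx": 0, "dy": -0.04, "dz": 0, "wx": 0, "wy": 0, "wz": 0},
    {"dx": 0, "dy": -0.08, "dz": 0, "wx": 0, "wy": 0, "wz": 0},
    {"dx": 0, "dy": -0.12, "dz": 0, "wx": 0, "wy": 0, "wz": 0}
  ]
}}

```text
clock: 15.45
tool_pos: [0.4214, -0.3405, 0.2981]
eef_rot: [-0.477, 0.523, -0.511, 0.487]
contact_force: [0.6, -0.8, 0.2]
opening: 0.748
```

```bash
python3 - <<'E'
from h import *
cv2.imwrite("pics/w11.png",r.snapshot("wrist")[:,:,::-1])
im=r.snapshot("scene")
cv2.imwrite("pics/s11.png",cv2.resize(im[100:360,130:440],None,fx=2.3,fy=2.3,interpolation=cv2.INTER_CUBIC)[:,:,::-1])
im=r.snapshot("top")
cv2.imwrite("pics/t11.png",im[:,:,::-1])
plan([.6,-.1,.22],[.9977,-.068])
E
```

```text
grasp now [ 0.4231 -0.3388  0.1525] jaw [ 0.9976 -0.0698  0.0041] down [ 0.0053  0.0174 -0.9998] q [ 0.61  0.74 -0.02  1.91 -0.01  0.5   0.54] F [ 0.1  0.5 -0.5] op 0.749 t 15.6
d [-0.2543 -0.0624  0.1607] w [-0.0053 -0.0023 -0.0225] world shift [0.178 0.241 0.068]
```

View pics/s11.png

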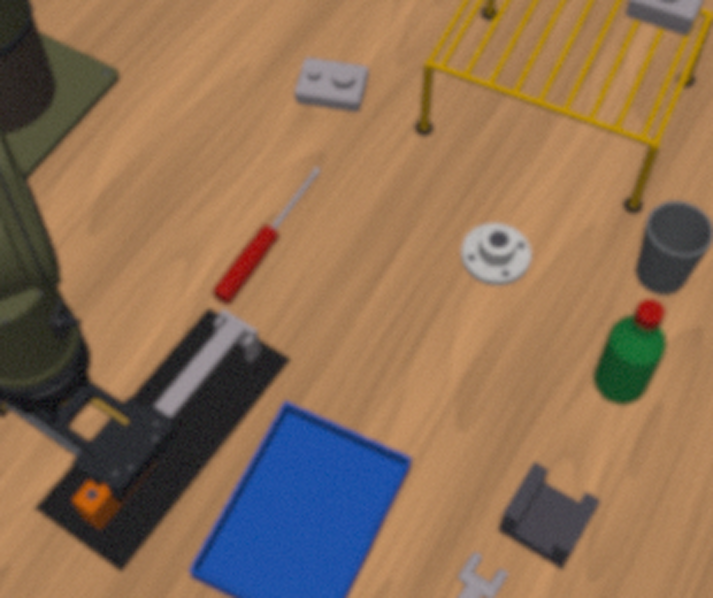

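View pics/w11.png

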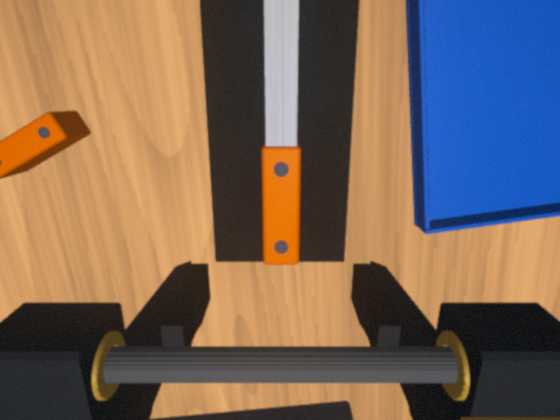

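View pics/t11.png

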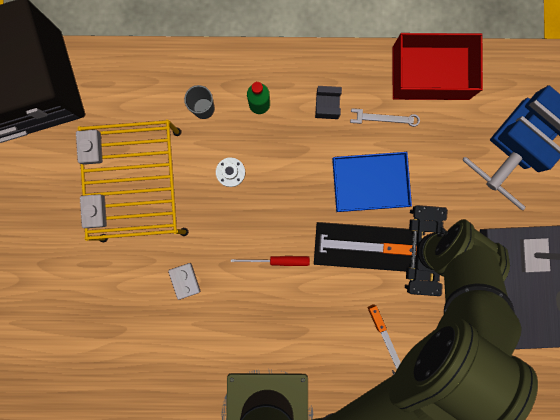

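```bash
python3 - <<'E'
from h import *
im=cv2.imread("pics/t11.png")[:,:,::-1].copy();c=r.get_calibration("top")
hsv=cv2.cvtColor(im,cv2.COLOR_RGB2HSV);m=cv2.inRange(hsv,(0,0,150),(180,70,255));k=np.zeros_like(m);k[150:195,205:255]=1;m*=k
cs=max(cv2.findContours(m,0,1)[0],key=cv2.contourArea);(u,v),R=cv2.minEnclosingCircle(cs);print(u,v,R,onz(c,u,v,.01),R/510*1.285)
s=r.snapshot("scene");cs2=r.get_calibration("scene")
hsv=cv2.cvtColor(s,cv2.COLOR_RGB2HSV);m=cv2.inRange(hsv,(0,0,130),(180,70,255));k=np.zeros_like(m);k[190:230,325:368]=1;m*=k
q=max(cv2.findContours(m,0,1)[0],key=cv2.contourArea);x,y,w,h=cv2.boundingRect(q);print(x,y,w,h)
e=cv2.fitEllipse(cv2.convexHull(q));print(e,onz(cs2,*e[0],.012))
# hook
for b in blobs(im,(5,180,120),(16,255,255),40)[0]: print(b[1],onz(c,*b[1],.049))
p=onz(c,322,243.5,.049);print("blade",p)
plan([.6,-.02,.22],[.9977,.068])
E
```

```text
229.93515014648438 171.64852905273438 14.68087100982666 [0.6169 0.1005 0.01  ] 0.036990037740445604
330 197 31 27
((345.1681823730469, 209.7513885498047), (26.665355682373047, 30.67742347717285), 101.57744598388672) [0.6184 0.0952 0.012 ]
[397.23954373 248.65779468] [ 0.4232 -0.3197  0.049 ]
[377.82198953 318.67015707] [ 0.2505 -0.2716  0.049 ]
blade [ 0.4347 -0.1333  0.049 ]
grasp now [ 0.4222 -0.3379  0.1509] jaw [ 0.9976 -0.0695  0.0012] down [ 0.0025  0.0195 -0.9998] q [ 0.61  0.74 -0.02  1.91 -0.01  0.5   0.54] F [ 0.   0.8 -0.4] op 0.754 t 15.65
d [-0.3337 -0.0624  0.1556] w [-0.0032 -0.1752 -0.0249] world shift [0.178 0.321 0.069]
```

{"fn": "arm_command", "kwargs": {
  "deltas": [
    {"dx": -0.035, "dy": -0.02, "dz": 0.017, "wx": 0, "wy": -0.03, "wz": -0.01},
    {"dx": -0.075, "dy": -0.045, "dz": 0.037, "wx": 0, "wy": -0.07, "wz": -0.02},
    {"dx": -0.115, "dy": -0.062, "dz": 0.057, "wx": 0, "wy": -0.11, "wz": -0.025},
    {"dx": -0.155, "dy": -0.062, "dz": 0.077, "wx": 0, "wy": -0.15, "wz": -0.025},
    {"dx": -0.195, "dy": -0.062, "dz": 0.097, "wx": 0, "wy": -0.175, "wz": -0.025}
  ],
  "claw": 1
}}

```text
clock: 16.15
tool_pos: [0.5324, -0.1524, 0.3618]
eef_rot: [-0.517, 0.483, -0.482, 0.517]
contact_force: [0.4, 0.2, 0.9]
opening: 0.999
```

```bash
python3 - <<'E'
from h import *
plan([.6175,.03,.18],[.9977,.068])
E
```

```text
grasp now [ 0.5322 -0.1521  0.2148] jaw [ 9.976e-01  6.910e-02 -9.000e-04] down [-0.001   0.0017 -1.    ] q [ 0.18  0.65  0.02  1.83 -0.02  0.66  0.29] F [0.4 0.2 0.9] op 0.999 t 16.15
d [-0.176   0.0351  0.0976] w [ 0.0012  0.0014 -0.0022] world shift [ 0.085  0.182 -0.035]
```

{"fn": "arm_command", "kwargs": {
  "deltas": [
    {"dx": -0.04, "dy": 0.01, "dz": 0.022, "wx": 0, "wy": 0, "wz": 0},
    {"dx": -0.08, "dy": 0.02, "dz": 0.044, "wx": 0, "wy": 0, "wz": 0},
    {"dx": -0.12, "dy": 0.03, "dz": 0.066, "wx": 0, "wy": 0, "wz": 0},
    {"dx": -0.155, "dy": 0.035, "dz": 0.088, "wx": 0, "wy": 0, "wz": 0},
    {"dx": -0.176, "dy": 0.035, "dz": 0.098, "wx": 0, "wy": 0, "wz": -0.002}
  ]
}}

```text
clock: 16.65
tool_pos: [0.6182, 0.0327, 0.325]
eef_rot: [0.518, -0.483, 0.48, -0.518]
contact_force: [-0.2, 0.3, 0.7]
opening: 0.999
```

{"fn": "arm_command", "kwargs": {
  "deltas": [
    {"dx": 0, "dy": 0, "dz": 0, "wx": 0, "wy": 0, "wz": 0},
    {"dx": 0, "dy": 0, "dz": 0, "wx": 0, "wy": 0, "wz": 0},
    {"dx": 0, "dy": 0, "dz": 0, "wx": 0, "wy": 0, "wz": 0},
    {"dx": 0, "dy": 0, "dz": 0, "wx": 0, "wy": 0, "wz": 0},
    {"dx": 0, "dy": 0, "dz": 0, "wx": 0, "wy": 0, "wz": 0}
  ]
}}

```text
clock: 17.15
tool_pos: [0.6175, 0.0266, 0.3278]
eef_rot: [0.516, -0.483, 0.484, -0.516]
contact_force: [0.2, 1.0, -0.4]
opening: 0.998
```

```bash
python3 - <<'E'
from h import *
c=r.get_calibration("wrist");im=r.snapshot("wrist");cv2.imwrite("pics/w12.png",im[:,:,::-1])
hsv=cv2.cvtColor(im,cv2.COLOR_RGB2HSV);m=cv2.inRange(hsv,(0,0,110),(180,60,255))
for q in cv2.findContours(m,0,1)[0]:
    if cv2.contourArea(q)>1500:
        e=cv2.fitEllipse(cv2.convexHull(q));print(e,onz(c,*e[0],.01),cv2.boundingRect(q))
plan([.6175,.099,.09])
E
```

```text
((285.1849670410156, 102.7607650756836), (94.29257202148438, 98.47323608398438), 2.5121028423309326) [0.6155 0.1003 0.01  ] (238, 54, 95, 99)
grasp now [0.6177 0.0268 0.1809] jaw [9.978e-01 6.620e-02 4.000e-04] down [ 5.e-04 -6.e-04 -1.e+00] q [-0.15  0.77  0.06  1.67 -0.07  0.7   0.01] F [-0.3  0.3  0.1] op 0.999 t 17.2
d [-0.072   0.0908  0.0046] w [-0.0006 -0.      0.0008] world shift [-0.     0.072 -0.091]
```

View pics/w12.png

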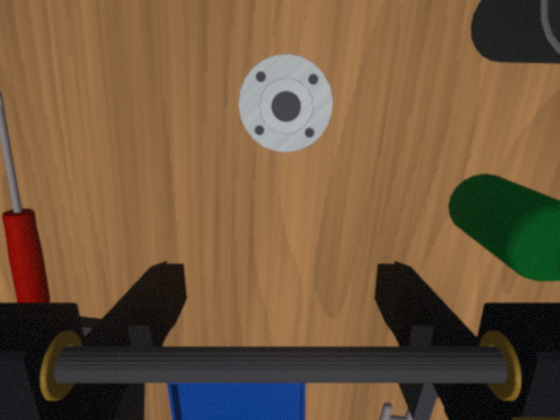

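```bash
python3 - <<'E'
from h import *
c=r.get_calibration("wrist");print(onz(c,286,106,.034))
c=r.get_calibration("top");print("oil cap",onz(c,257,88,.15))
plan([.6163,.0997,.085])
E
```

```text
[0.616  0.0993 0.034 ]
oil cap [0.7928 0.0265 0.15  ]
grasp now [0.6177 0.0268 0.1809] jaw [9.978e-01 6.620e-02 4.000e-04] down [ 5.e-04 -6.e-04 -1.e+00] q [-0.15  0.77  0.06  1.67 -0.07  0.7   0.01] F [-0.3  0.3  0.1] op 0.999 t 17.2
d [-0.0728  0.0958  0.0035] w [-0.0006 -0.      0.0008] world shift [-0.001  0.073 -0.096]
```

Oil is clear. Move over the boss at 85 mm.

{"fn": "arm_command", "kwargs": {
  "deltas": [
    {"dx": -0.035, "dy": 0.01, "dz": 0.002, "wx": 0, "wy": 0, "wz": 0},
    {"dx": -0.073, "dy": 0.03, "dz": 0.004, "wx": 0, "wy": 0, "wz": 0},
    {"dx": -0.073, "dy": 0.065, "dz": 0.004, "wx": 0, "wy": 0, "wz": 0},
    {"dx": -0.073, "dy": 0.096, "dz": 0.004, "wx": 0, "wy": 0, "wz": 0},
    {"dx": -0.073, "dy": 0.096, "dz": 0.004, "wx": 0, "wy": 0, "wz": 0}
  ]
}}

```text
clock: 17.7
tool_pos: [0.6149, 0.1008, 0.2281]
eef_rot: [0.519, -0.484, 0.481, -0.515]
contact_force: [-0.4, -0.1, -0.1]
opening: 1.001
```

```bash
python3 - <<'E'
from h import *
plan([.6163,.0997,.032])
cv2.imwrite("pics/w13.png",r.snapshot("wrist")[:,:,::-1])
s=r.snapshot("scene");cv2.imwrite("pics/s13.png",cv2.resize(s[120:270,250:450],None,fx=4,fy=4,interpolation=cv2.INTER_CUBIC)[:,:,::-1])
E
```

```text
grasp now [0.6139 0.1006 0.0811] jaw [ 0.9977  0.0681 -0.0075] down [-0.0074 -0.0017 -1.    ] q [-0.27  0.93  0.06  1.69 -0.09  0.53 -0.09] F [-0.4 -0.1 -0.1] op 1.001 t 17.7
d [0.0011 0.0491 0.0016] w [0.0095 0.     0.0016] world shift [ 0.001 -0.001 -0.049]
```

View pics/s13.png

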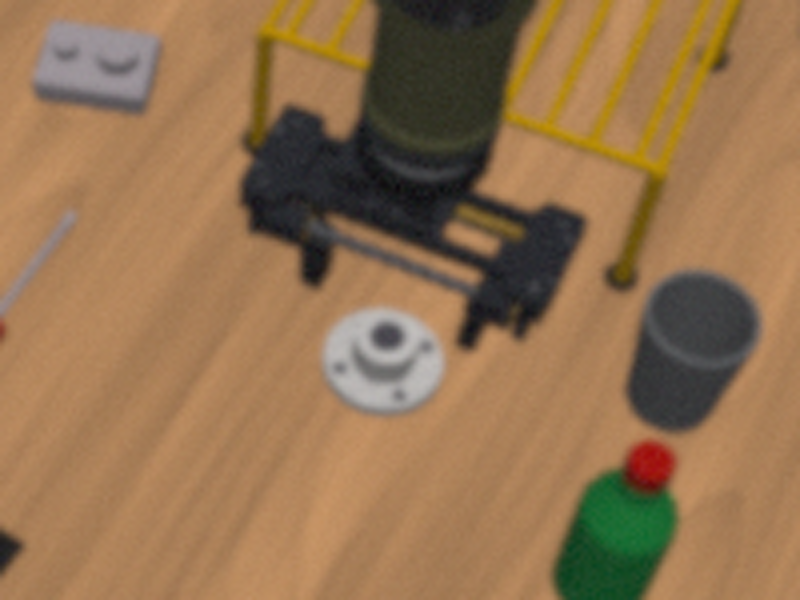

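View pics/w13.png

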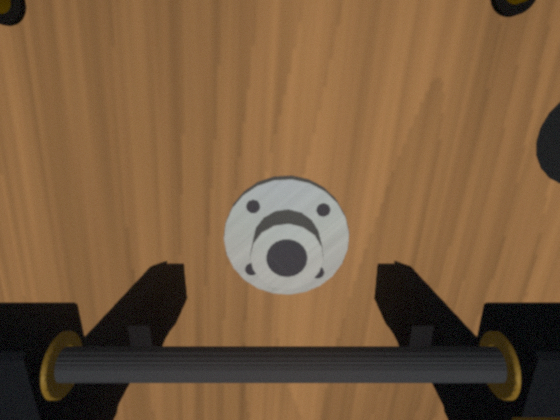

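```bash
python3 - <<'E'
from h import *
c=r.get_calibration("wrist");print(onz(c,287,258,.034),onz(c,286.5,236,.01))
s=r.get_state();R=Ro.from_quat(s["eef_rot"]).as_matrix();p=s["tool_pos"]
print(proj(c,p+.147*R[:,1]))
plan([.6163,.0997,.032])
E
```

```text
[0.6198 0.097  0.034 ] [0.6197 0.1    0.01  ]
[283.17348526 305.8141372 ]
grasp now [0.6171 0.1004 0.085 ] jaw [9.978e-01 6.700e-02 2.000e-04] down [ 2.e-04 -6.e-04 -1.e+00] q [-0.27  0.92  0.06  1.69 -0.09  0.53 -0.09] F [ 0.8 -0.3 -0.4] op 0.997 t 17.8
d [ 0.0007  0.053  -0.0008] w [-0.0002 -0.      0.0008] world shift [-0.001 -0.001 -0.053]
```

{"fn": "arm_command", "kwargs": {
  "deltas": [
    {"dx": 0.001, "dy": 0.015, "dz": 0, "wx": 0, "wy": 0, "wz": 0},
    {"dx": 0.001, "dy": 0.03, "dz": 0, "wx": 0, "wy": 0, "wz": 0},
    {"dx": 0.001, "dy": 0.04, "dz": 0, "wx": 0, "wy": 0, "wz": 0},
    {"dx": 0.001, "dy": 0.048, "dz": 0, "wx": 0, "wy": 0, "wz": 0},
    {"dx": 0.001, "dy": 0.052, "dz": 0, "wx": 0, "wy": 0, "wz": 0}
  ]
}}

```text
clock: 18.3
tool_pos: [0.6167, 0.1001, 0.1786]
eef_rot: [0.517, -0.483, 0.483, -0.516]
contact_force: [0.7, -0.2, -0.7]
opening: 1.002
```

{"fn": "arm_command", "kwargs": {
  "deltas": [
    {"dx": 0, "dy": 0, "dz": 0, "wx": 0, "wy": 0, "wz": 0},
    {"dx": 0, "dy": 0, "dz": 0, "wx": 0, "wy": 0, "wz": 0},
    {"dx": 0, "dy": 0, "dz": 0, "wx": 0, "wy": 0, "wz": 0},
    {"dx": 0, "dy": 0, "dz": 0, "wx": 0, "wy": 0, "wz": 0},
    {"dx": 0, "dy": 0, "dz": 0, "wx": 0, "wy": 0, "wz": 0}
  ]
}}

```text
clock: 18.8
tool_pos: [0.6171, 0.1002, 0.18]
eef_rot: [-0.516, 0.482, -0.483, 0.517]
contact_force: [0.3, 0.6, -0.4]
opening: 0.998
```

```bash
python3 - <<'E'
from h import *
plan([.617,.099,.032])
c=r.get_calibration("wrist");cv2.imwrite("pics/w14.png",r.snapshot("wrist")[:,:,::-1])
E
```

```text
grasp now [0.6173 0.1002 0.033 ] jaw [0.9977 0.0679 0.0011] down [ 1.1e-03 -1.0e-04 -1.0e+00] q [-0.26  1.    0.05  1.7  -0.09  0.44 -0.08] F [ 0.3  0.6 -0.4] op 0.998 t 18.8
d [ 0.0012  0.001  -0.0002] w [-0.0014 -0.      0.0002] world shift [-0.    -0.001 -0.001]
```

View pics/w14.png

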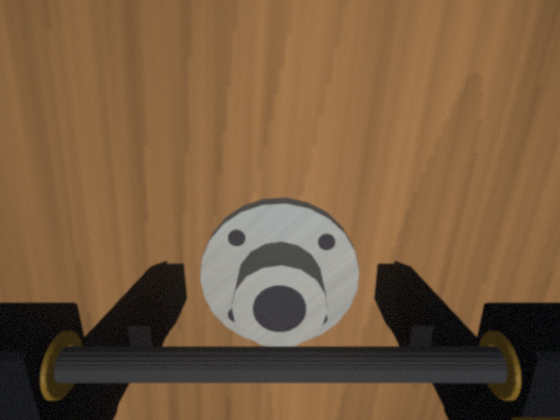

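{"fn": "arm_command", "kwargs": {
  "deltas": [
    {"dx": 0.001, "dy": 0.0005, "dz": 0, "wx": 0, "wy": 0, "wz": 0},
    {"dx": 0.001, "dy": 0.0005, "dz": 0, "wx": 0, "wy": 0, "wz": 0},
    {"dx": 0.001, "dy": 0.0005, "dz": 0, "wx": 0, "wy": 0, "wz": 0},
    {"dx": 0.001, "dy": 0.0005, "dz": 0, "wx": 0, "wy": 0, "wz": 0},
    {"dx": 0.001, "dy": 0.0005, "dz": 0, "wx": 0, "wy": 0, "wz": 0}
  ],
  "claw": -1,
  "grip_force": 40
}}

```text
clock: 19.35
tool_pos: [0.6171, 0.0991, 0.1792]
eef_rot: [-0.517, 0.483, -0.483, 0.517]
contact_force: [-0.3, -0.1, -0.3]
opening: 0.572
```

{"fn": "arm_command", "kwargs": {
  "deltas": [
    {"dx": 0, "dy": 0, "dz": 0, "wx": 0, "wy": 0, "wz": 0},
    {"dx": 0, "dy": 0, "dz": 0, "wx": 0, "wy": 0, "wz": 0},
    {"dx": 0, "dy": 0, "dz": 0, "wx": 0, "wy": 0, "wz": 0},
    {"dx": 0, "dy": 0, "dz": 0, "wx": 0, "wy": 0, "wz": 0},
    {"dx": 0, "dy": 0, "dz": 0, "wx": 0, "wy": 0, "wz": 0}
  ]
}}

```text
clock: 19.85
tool_pos: [0.6171, 0.0992, 0.1792]
eef_rot: [-0.517, 0.483, -0.483, 0.517]
contact_force: [-0.0, 0.2, 0.4]
opening: 0.441
```

{"fn": "arm_command", "kwargs": {
  "deltas": [
    {"dx": 0, "dy": -0.004, "dz": 0, "wx": 0, "wy": 0, "wz": 0},
    {"dx": 0, "dy": -0.012, "dz": 0, "wx": 0, "wy": 0, "wz": 0},
    {"dx": 0, "dy": -0.03, "dz": 0, "wx": 0, "wy": 0, "wz": 0},
    {"dx": 0, "dy": -0.06, "dz": 0, "wx": 0, "wy": 0, "wz": 0},
    {"dx": 0, "dy": -0.085, "dz": 0, "wx": 0, "wy": 0, "wz": 0}
  ]
}}

```text
clock: 20.35
tool_pos: [0.6172, 0.0991, 0.2667]
eef_rot: [-0.516, 0.482, -0.483, 0.517]
contact_force: [0.7, 0.3, -1.9]
opening: 0.439
```

```bash
python3 - <<'E'
from h import *
plan([.5928,-.2607,.115],[1,-.08])
cv2.imwrite("pics/w15.png",r.snapshot("wrist")[:,:,::-1])
E
```

```text
grasp now [0.6174 0.0991 0.1197] jaw [0.9977 0.0678 0.0018] down [ 0.0018  0.     -1.    ] q [-0.27  0.87  0.06  1.68 -0.09  0.59 -0.09] F [ 0.7  0.3 -1.9] op 0.439 t 20.35
d [ 0.3573  0.0047 -0.0487] w [-0.0024  0.188  -0.    ] world shift [-0.024 -0.36  -0.005]
```

View pics/w15.png

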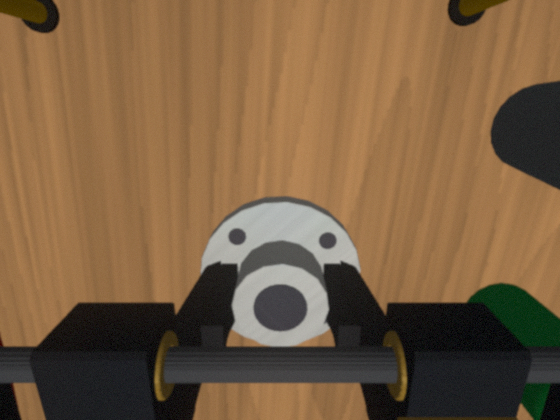

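{"fn": "arm_command", "kwargs": {
  "deltas": [
    {"dx": 0.025, "dy": 0, "dz": -0.003, "wx": 0, "wy": 0, "wz": 0},
    {"dx": 0.06, "dy": 0, "dz": -0.008, "wx": 0, "wy": 0, "wz": 0},
    {"dx": 0.1, "dy": 0, "dz": -0.014, "wx": 0, "wy": 0, "wz": 0},
    {"dx": 0.14, "dy": 0, "dz": -0.02, "wx": 0, "wy": 0, "wz": 0},
    {"dx": 0.18, "dy": 0, "dz": -0.025, "wx": 0, "wy": 0, "wz": 0}
  ]
}}

```text
clock: 20.9
tool_pos: [0.604, -0.0837, 0.2653]
eef_rot: [-0.517, 0.482, -0.483, 0.517]
contact_force: [1.7, 0.9, -1.1]
opening: 0.443
```

{"fn": "arm_command", "kwargs": {
  "deltas": [
    {"dx": 0.04, "dy": 0, "dz": -0.005, "wx": 0, "wy": 0, "wz": 0},
    {"dx": 0.08, "dy": 0, "dz": -0.01, "wx": 0, "wy": 0, "wz": 0},
    {"dx": 0.12, "dy": 0, "dz": -0.016, "wx": 0, "wy": 0, "wz": 0},
    {"dx": 0.155, "dy": 0, "dz": -0.021, "wx": 0, "wy": 0, "wz": 0},
    {"dx": 0.177, "dy": 0, "dz": -0.024, "wx": 0, "wy": 0, "wz": 0}
  ]
}}

```text
clock: 21.4
tool_pos: [0.5912, -0.2646, 0.2653]
eef_rot: [0.516, -0.483, 0.485, -0.515]
contact_force: [-1.6, -0.3, -3.0]
opening: 0.443
```

{"fn": "arm_command", "kwargs": {
  "deltas": [
    {"dx": 0, "dy": 0.01, "dz": 0, "wx": 0, "wy": 0, "wz": 0},
    {"dx": 0, "dy": 0.03, "dz": 0, "wx": 0, "wy": 0, "wz": 0},
    {"dx": 0, "dy": 0.05, "dz": 0, "wx": 0, "wy": 0, "wz": 0},
    {"dx": 0, "dy": 0.06, "dz": 0, "wx": 0, "wy": 0, "wz": 0},
    {"dx": 0, "dy": 0.06, "dz": 0, "wx": 0, "wy": 0, "wz": 0}
  ]
}}

```text
clock: 21.9
tool_pos: [0.592, -0.259, 0.2029]
eef_rot: [0.517, -0.483, 0.481, -0.517]
contact_force: [-0.3, 0.1, -2.0]
opening: 0.448
```

```bash
python3 - <<'E'
from h import *
plan([.5928,-.2607,.037])
s=r.snapshot("scene");cv2.imwrite("pics/s16.png",cv2.resize(s[210:390,170:370],None,fx=3.3,fy=3.3,interpolation=cv2.INTER_CUBIC)[:,:,::-1])
E
```

```text
grasp now [ 0.5916 -0.2587  0.0559] jaw [ 0.9976  0.0692 -0.0022] down [-0.0023  0.0016 -1.    ] q [ 0.35  0.98 -0.02  1.62  0.03  0.54  0.38] F [-0.3  0.1 -2. ] op 0.448 t 21.9
d [0.0018 0.0189 0.0007] w [ 0.0028 -0.     -0.0022] world shift [ 0.001 -0.002 -0.019]
```

View pics/s16.png

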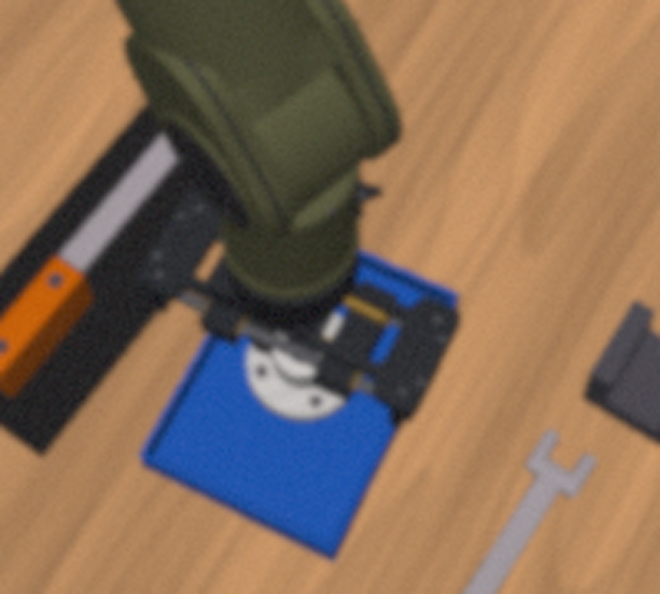

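{"fn": "arm_command", "kwargs": {
  "deltas": [
    {"dx": 0.001, "dy": 0.005, "dz": 0, "wx": 0, "wy": 0, "wz": 0},
    {"dx": 0.001, "dy": 0.009, "dz": 0, "wx": 0, "wy": 0, "wz": 0},
    {"dx": 0.001, "dy": 0.013, "dz": 0, "wx": 0, "wy": 0, "wz": 0},
    {"dx": 0.001, "dy": 0.016, "dz": 0, "wx": 0, "wy": 0, "wz": 0},
    {"dx": 0.001, "dy": 0.018, "dz": 0, "wx": 0, "wy": 0, "wz": 0}
  ]
}}

```text
clock: 22.45
tool_pos: [0.5924, -0.2613, 0.186]
eef_rot: [-0.517, 0.483, -0.483, 0.517]
contact_force: [0.2, -0.1, -2.0]
opening: 0.443
```

{"fn": "arm_command", "kwargs": {
  "deltas": [
    {"dx": 0, "dy": 0.0005, "dz": 0, "wx": 0, "wy": 0, "wz": 0},
    {"dx": 0, "dy": 0.001, "dz": 0, "wx": 0, "wy": 0, "wz": 0},
    {"dx": 0, "dy": 0.001, "dz": 0, "wx": 0, "wy": 0, "wz": 0},
    {"dx": 0, "dy": 0.001, "dz": 0, "wx": 0, "wy": 0, "wz": 0},
    {"dx": 0, "dy": 0.001, "dz": 0, "wx": 0, "wy": 0, "wz": 0}
  ]
}}

```text
clock: 22.95
tool_pos: [0.5925, -0.2614, 0.1854]
eef_rot: [-0.517, 0.482, -0.483, 0.517]
contact_force: [0.3, -1.2, -1.7]
opening: 0.443
```

```bash
python3 - <<'E'
from h import *
plan([.5928,-.2607,.037])
E
```

```text
grasp now [ 0.5926 -0.2614  0.0384] jaw [9.977e-01 6.790e-02 7.000e-04] down [ 7.e-04 -3.e-04 -1.e+00] q [ 0.36  1.01 -0.02  1.62  0.04  0.51  0.38] F [ 0.3 -1.2 -1.7] op 0.443 t 22.95
d [-0.0007  0.0014  0.0003] w [-0.0009 -0.      0.0004] world shift [ 0.     0.001 -0.001]
```

{"fn": "arm_command", "kwargs": {
  "deltas": [
    {"dx": 0, "dy": 0.001, "dz": 0, "wx": 0, "wy": 0, "wz": 0},
    {"dx": 0, "dy": 0.002, "dz": 0, "wx": 0, "wy": 0, "wz": 0},
    {"dx": 0, "dy": 0.002, "dz": 0, "wx": 0, "wy": 0, "wz": 0},
    {"dx": 0, "dy": 0.002, "dz": 0, "wx": 0, "wy": 0, "wz": 0},
    {"dx": 0, "dy": 0.002, "dz": 0, "wx": 0, "wy": 0, "wz": 0}
  ]
}}

```text
clock: 23.45
tool_pos: [0.5924, -0.2614, 0.1832]
eef_rot: [-0.517, 0.483, -0.483, 0.517]
contact_force: [-0.5, 0.4, -2.0]
opening: 0.443
```

```bash
python3 - <<'E'
from h import *
plan([.5928,-.2607,.037])
E
```

```text
grasp now [ 0.5925 -0.2614  0.0362] jaw [9.977e-01 6.780e-02 5.000e-04] down [ 5.e-04 -2.e-04 -1.e+00] q [ 0.36  1.01 -0.02  1.62  0.04  0.51  0.38] F [-0.5  0.4 -2. ] op 0.443 t 23.45
d [-0.0007 -0.0008  0.0004] w [-0.0006 -0.      0.0003] world shift [0.    0.001 0.001]
```

{"fn": "arm_command", "kwargs": {
  "deltas": [
    {"dx": 0, "dy": 0.0005, "dz": 0, "wx": 0, "wy": 0, "wz": 0},
    {"dx": 0, "dy": 0.001, "dz": 0, "wx": 0, "wy": 0, "wz": 0},
    {"dx": 0, "dy": 0.001, "dz": 0, "wx": 0, "wy": 0, "wz": 0},
    {"dx": 0, "dy": 0.001, "dz": 0, "wx": 0, "wy": 0, "wz": 0},
    {"dx": 0, "dy": 0.001, "dz": 0, "wx": 0, "wy": 0, "wz": 0}
  ]
}}

```text
clock: 23.95
tool_pos: [0.5925, -0.2614, 0.1832]
eef_rot: [-0.517, 0.482, -0.483, 0.517]
contact_force: [-1.6, 0.9, 6.0]
opening: 0.441
```

{"fn": "arm_command", "kwargs": {
  "deltas": [
    {"dx": 0, "dy": 0.0005, "dz": 0, "wx": 0, "wy": 0, "wz": 0},
    {"dx": 0, "dy": 0.001, "dz": 0, "wx": 0, "wy": 0, "wz": 0},
    {"dx": 0, "dy": 0.001, "dz": 0, "wx": 0, "wy": 0, "wz": 0},
    {"dx": 0, "dy": 0.001, "dz": 0, "wx": 0, "wy": 0, "wz": 0},
    {"dx": 0, "dy": 0.001, "dz": 0, "wx": 0, "wy": 0, "wz": 0}
  ]
}}

```text
clock: 24.45
tool_pos: [0.5925, -0.2614, 0.1832]
eef_rot: [-0.517, 0.482, -0.483, 0.517]
contact_force: [-3.2, 1.4, 13.2]
opening: 0.443
```

Touching down (13 N). Ease up 1 mm, open, then rise.

{"fn": "arm_command", "kwargs": {
  "deltas": [
    {"dx": 0, "dy": -0.001, "dz": 0, "wx": 0, "wy": 0, "wz": 0},
    {"dx": 0, "dy": -0.001, "dz": 0, "wx": 0, "wy": 0, "wz": 0},
    {"dx": 0, "dy": -0.001, "dz": 0, "wx": 0, "wy": 0, "wz": 0},
    {"dx": 0, "dy": -0.001, "dz": 0, "wx": 0, "wy": 0, "wz": 0},
    {"dx": 0, "dy": -0.001, "dz": 0, "wx": 0, "wy": 0, "wz": 0}
  ]
}}

```text
clock: 24.95
tool_pos: [0.5925, -0.2614, 0.1832]
eef_rot: [-0.517, 0.483, -0.483, 0.517]
contact_force: [-1.5, 1.9, 6.9]
opening: 0.446
```

{"fn": "arm_command", "kwargs": {
  "deltas": [
    {"dx": 0, "dy": 0, "dz": 0, "wx": 0, "wy": 0, "wz": 0},
    {"dx": 0, "dy": 0, "dz": 0, "wx": 0, "wy": 0, "wz": 0},
    {"dx": 0, "dy": 0, "dz": 0, "wx": 0, "wy": 0, "wz": 0},
    {"dx": 0, "dy": 0, "dz": 0, "wx": 0, "wy": 0, "wz": 0},
    {"dx": 0, "dy": 0, "dz": 0, "wx": 0, "wy": 0, "wz": 0}
  ],
  "claw": 0.7
}}

```text
clock: 25.45
tool_pos: [0.5925, -0.2614, 0.1821]
eef_rot: [-0.517, 0.483, -0.483, 0.517]
contact_force: [0.1, -0.8, 0.2]
opening: 0.844
```

{"fn": "arm_command", "kwargs": {
  "deltas": [
    {"dx": 0, "dy": 0, "dz": 0, "wx": 0, "wy": 0, "wz": 0},
    {"dx": 0, "dy": -0.01, "dz": 0, "wx": 0, "wy": 0, "wz": 0},
    {"dx": 0, "dy": -0.04, "dz": 0, "wx": 0, "wy": 0, "wz": 0},
    {"dx": 0, "dy": -0.08, "dz": 0, "wx": 0, "wy": 0, "wz": 0},
    {"dx": 0, "dy": -0.12, "dz": 0, "wx": 0, "wy": 0, "wz": 0}
  ]
}}

```text
clock: 25.95
tool_pos: [0.5922, -0.2613, 0.304]
eef_rot: [-0.517, 0.483, -0.483, 0.517]
contact_force: [0.8, -0.5, 0.2]
opening: 0.847
```

{"fn": "arm_command", "kwargs": {
  "deltas": [
    {"dx": 0, "dy": -0.03, "dz": 0, "wx": 0, "wy": 0, "wz": 0},
    {"dx": -0.04, "dy": -0.05, "dz": 0, "wx": 0, "wy": 0, "wz": 0},
    {"dx": -0.09, "dy": -0.06, "dz": 0, "wx": 0, "wy": 0, "wz": 0},
    {"dx": -0.14, "dy": -0.06, "dz": 0, "wx": 0, "wy": 0, "wz": 0},
    {"dx": -0.19, "dy": -0.06, "dz": 0, "wx": 0, "wy": 0, "wz": 0}
  ]
}}

```text
clock: 26.45
tool_pos: [0.5792, -0.0711, 0.3637]
eef_rot: [-0.516, 0.482, -0.484, 0.517]
contact_force: [1.2, 0.3, -0.2]
opening: 0.852
```

{"fn": "arm_command", "kwargs": {
  "deltas": [
    {"dx": -0.04, "dy": 0, "dz": 0, "wx": 0, "wy": 0, "wz": 0},
    {"dx": -0.08, "dy": 0, "dz": 0, "wx": 0, "wy": 0, "wz": 0},
    {"dx": -0.1, "dy": 0, "dz": 0, "wx": 0, "wy": 0, "wz": 0},
    {"dx": -0.1, "dy": 0, "dz": 0, "wx": 0, "wy": 0, "wz": 0},
    {"dx": -0.1, "dy": 0, "dz": 0, "wx": 0, "wy": 0, "wz": 0}
  ]
}}

```text
clock: 26.95
tool_pos: [0.5727, 0.0265, 0.3628]
eef_rot: [-0.517, 0.482, -0.483, 0.517]
contact_force: [0.6, -0.6, 0.2]
opening: 0.852
```

```bash
python3 - <<'E'
from h import *
s=r.snapshot("scene");cv2.imwrite("pics/s17.png",cv2.resize(s[60:420,130:470],None,fx=1.65,fy=1.65,interpolation=cv2.INTER_CUBIC)[:,:,::-1])
im=r.snapshot("top");cv2.imwrite("pics/t17.png",im[:,:,::-1]);c=r.get_calibration("top")
hsv=cv2.cvtColor(im,cv2.COLOR_RGB2HSV);m=cv2.inRange(hsv,(0,0,150),(180,70,255));k=np.zeros_like(m);k[155:207,338:405]=1;m*=k
cs=max(cv2.findContours(m,0,1)[0],key=cv2.contourArea);(u,v),R=cv2.minEnclosingCircle(cs);p=onz(c,u,v,.014);print(u,v,R,p)
d=p[:2]-[.5928,-.2607];ax=np.array([.0799,-.9968]);print("tray xy",d@ax,d@np.array([.9968,.0799]))
b=blobs(im,(5,180,120),(16,255,255),40,(370,230,430,265))[0][0];print("handle",onz(c,*b[1],.049))
st=r.get_state();print(st["clock"],st["tool_pos"],st["contact_force"])
E
```

```text
370.4249572753906 181.79208374023438 14.790885925292969 [ 0.5928 -0.2595  0.014 ]
tray xy -0.001196159999999979 9.587999999999832e-05
handle [ 0.4228 -0.3256  0.049 ]
27.05 [0.57285935 0.024917   0.36254062] [ 0.11248335 -0.42005997  0.30331397]
```

View pics/s17.png

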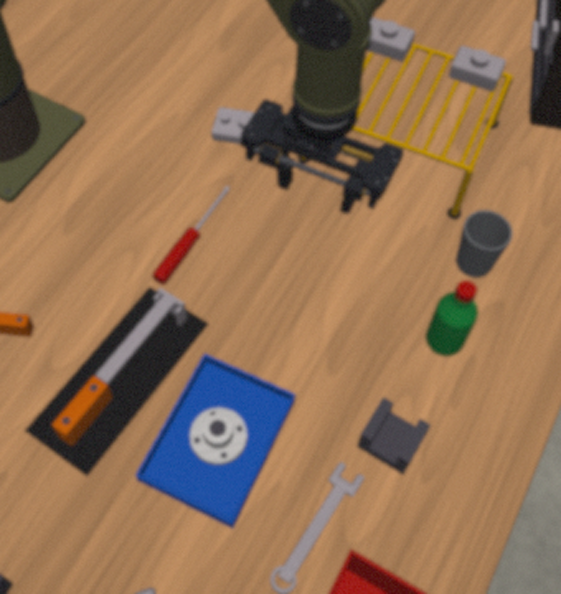

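View pics/t17.png

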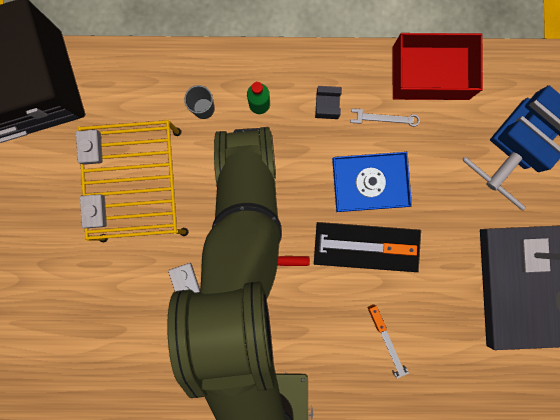

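```bash
python3 - <<'E'
from plant import r
print(r.finish_job())
E
```

```text
the job is handed in; nothing more can be done
None
```

I dragged the hub out from under the rack with the larger hook from the mat. I put the hook back on the mat and set the hub flange down in the blue tray. The job was handed in at about 27 s of the 72 s allowed, and no verdict came back.

**Last checks before handing in**
- **Hub:** it stands flange down about 1 mm from the tray's centre. I put it down until it pressed on the floor with about 13 N, then eased off and let go.
- **Hook:** it stands upright, its middle within about 5 mm of the mat's centre by the last top picture.
- **Bystanders:** none looks moved in the last pictures, though the cover was partly hidden by the arm. I compared them by eye and did not measure them.
- **Robot:** it is clear of everything, and the force reading is back to noise.

**Disagreements and gaps**
- **Hook droop:** it sagged about 1–2° in the grip, which I offset with a small tilt of the tool.
- **Hub position:** the camera views differed by 3–5 mm, so I lined up the final approaches with the wrist picture.
- **Hook on hub:** I judged this contact from pictures and a pull of about 2 N, not from a direct reading.

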